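# Tighten the panel clamp's slotted screw with the flat driver

## Robot

A 7-joint arm with a two-finger parallel gripper is mounted at the origin on the work surface. World frame = base frame: x ahead of the robot, y to its left, z up, the work surface at z = 0. Lengths are in m, angles in degrees, forces in N, time in s.
With the tool pointing down it reaches from about 0.375 to 0.925 m from the base axis. Payload 3.1 kg.
Tool frame: the origin (TCP) lies at the very end of the fingers, on their centre line; the grasp point (between the pads) lies hold_point_z behind it (hold_point_z is the distance from the TCP to the grasp point, in m); y points along the fingers, x is the direction in which the jaws open and shut, and the axes are right-handed (so a half turn about y gives the same grasp; the last joint's range is limited). The gripper opens to 85 mm and grips with 20 to 120 N. Pads are 22 mm wide; open, the fingers measure 114 mm over their backs; the gripper's body (76 mm by 85 mm) begins 54 mm behind the grasp point. The pads swing forward as they close: fully open they stand 13 mm farther back than shut.
Start: joints at [-78.312, 21.939, 2.515, 91.553, -1.026, 66.532, -2.859], TCP at [0.193, 0.621, 0.231] pointing down, gripper open.
Joint ranges: [-149.38, 149.38], [-23.57, 123.04], [-84.95, 90], [0, 143.3], [-89.99, 269.99], [3.08, 112.72], [-163.45, 163.45]. Speed limits (degrees/s): [159.86, 159.86, 180, 180, 180, 180, 180].

## Interface

Orientations are given as [roll, pitch, yaw] about the fixed x, y, z axes, in that order (R = Rz(yaw) Ry(pitch) Rx(roll)).
In Python, from rig import * gives the robot as it stands.
- The arm moves only by the tool play_rows, never from a script. Its argument "steps" is a list of rows, each a list of 4 numbers: the shift along the tool's x, y, z in cm, then the turn about the tool's y in rad. A call has 1 to 12 rows; each row is the pose to reach, as a shift and turn from the pose commanded when the call began, along the tool's axes at that moment; what a row does not reach only later rows make up. A row lasts 1/10 s, in which the tool goes at most 50 mm and 8.59 degrees, less where a joint would pass 70% of its speed; a pose out of reach is approached as far as the arm can. A call with a gripper value outside its range is refused whole. "grip" is the opening, from -1 (shut) to 1 (fully open), set as the call begins (left out, the last holds). The fingers move at their own pace and stop on an object; the grip force is fixed at half the most. Time passes only in rows, so rows that repeat a pose let the fingers close. It gives the time, the measured TCP pose, the force and the opening at its end, in the units of the state.
- sense(): the state, without advancing time (a new reading comes with each control period).
- get_image(name): name is "side" or "top"; returns a dict with "color" (480x640x3 uint8, red, green, blue), "range_z" (480x640 float32, m along the optical axis (not along the pixel's ray), 0 where there is no reading), "camera_matrix" (3x3 intrinsics, pixels), "world_from_camera" (4x4, takes a point from camera to world coordinates). Camera axes: x right, y down, z forward; pixel columns grow to the right and rows downward; lengths in m; the calibration is good to about 2 mm. A picture is of the moment at which its call begins.
- finish_job(): hands the job in, once; it reports no verdict.
The state is a dict: "t": time; "joints": joint angles; "qvel": joint speeds; "effort": joint torques, N m; "tool_pos": TCP position; "ee_rot": TCP orientation; "wrist_force": force on the tool from outside, world axes, zero at the start; "wrist_torque": the same for the moment, N m; "grip_width": finger opening in m.
Only numpy, scipy, OpenCV 4.12 (cv2) and the standard library are available. Lean on these libraries where they do the work, as an engineer would, in place of code of your own. Each camera call takes 0.05 s, during which the arm holds its last target.

## Task

Tighten the clamp that holds the painted panel: take the flat screwdriver out of its wooden holder, fit its blade into the slot of the brass clamp screw and press it gently but firmly down (about 5 to 15 N, never over 20 N) for a moment before turning. Keeping the blade pressed to the bottom of the slot, turn the screw clockwise until it stops and hold it pressed there for a moment; then stand the driver back in its holder and let go. Touch the screw with the driver only, and leave the cars, bottles and other things where they are.

Things in the scene. Friction and masses are not known exactly. Their poses are not given: they have to be found in the camera images.
- jig: fixed plywood jig board 180 x 140 mm with a white painted panel (top 21 mm above the table) under a blue clamp. Origin under its middle, z up. A post at +x carries the clamp arm (50 mm wide, top 50 mm above the table), which reaches towards -x; the upright screw passes through it 25 mm from the origin towards +x
- slot (a point): centre of the floor of the slot in the brass clamp screw's head. The slot, in the head's top, is 20 mm long (closed at both ends), 4.2 mm wide and 6 mm deep, so the top of the head is 6 mm above this point. Its x axis runs along the slot, z up; it turns and sinks with the screw. The screw's axis is upright
- screw (a joint): turn of the clamp screw, rad: grows as it turns clockwise seen from above (tightening). The stop (clamp tight) is at 1.571, where the slot points to the two yellow marks on the clamp arm; it starts at 0.2 to 0.7. Its steep thread sinks the head 1.5 mm per rad. Stiff: 0.12 N m of friction; it stays where it is left
- screw_head: the whole head of the clamp screw, 32 mm across, 10 mm high; origin on its axis, in its underside, 4 mm below point slot; x along the slot, z up
- slot_floor: floor of the slot, part of the screw (20 x 4.2 mm; origin on the screw's axis, 4 mm below point slot). Only a blade in the slot can press on it; it gives hardly at all
- driver: flat screwdriver, 0.1 kg, upright in its holder, blade down. Origin on its axis, 60 mm below the collar's underside; z up the tool, x along the blade's width. Square green handle 27 x 27 mm, sides parallel to x and y, from 66 to 115 mm above the origin; black collar 34 mm across at 60 to 66 mm; shank 8 mm across; flat blade 16 x 2.8 mm, its last 3 mm narrowed to 14 x 1.8 mm
- driver_grip (a point): on the driver's axis in the square handle, 29 mm above the handle's lower end and 35 mm above the collar's underside, where to grip it; axes as the driver's
- collar (a point): centre of the underside of the driver's collar; axes as the driver's. The blade's length can be set and is clamped fast: its tip stands out 38 to 60 mm below this point, different each time, and is not measured: find it by touch (or sight)
- holder_mouth (a point): centre of the mouth of the holder's hole, in its top face: fixed wooden block 75 x 75 mm, 72 mm tall, with one upright round hole 25 mm across, right through. The driver hangs in it by its collar, whose underside then rests on the top face. Blade and shank fit loosely, at any yaw
- car_red: bystander: small red toy car 70 x 33 mm, 28 mm high, on the painted panel; origin under its middle
- car_black: bystander: small black toy car of the same size; origin under its middle
- paint_yellow: bystander: yellow paint bottle 48 mm across, 100 mm tall; origin under its middle
- paint_blue: bystander: blue paint bottle 48 mm across, 100 mm tall; origin under its middle
- paint_red: bystander: red paint bottle 52 mm across, 110 mm tall; origin under its middle
- tyre: bystander: small rubber tyre lying flat, 64 mm across, 22 mm high; origin under its middle
- pot: bystander: white plastic pot 70 mm across, 70 mm tall; origin under its middle
- brush: bystander: paint brush lying flat
Not all that is in view belongs to the job. What is shaped like the driver but orange is not meant.

How it is judged (in metres and radians):
On the way, in this order (a step that is already met when the one before it is completed fails the run):
1. the driver stands over the screw (within 8 mm of its axis) and its blade presses on the floor of the slot with more than 3 N, before the screw is tightened (horizontal distance between collar and slot below 0.008 m and contact force between driver and slot_floor above 3 N and value of joint screw below 1.2 rad), for 0.2 s.
2. the screw is turned to its stop (joint over 1.48 rad) with the blade still pressing on the floor of the slot with more than 3 N (horizontal distance between collar and slot below 0.008 m and contact force between driver and slot_floor above 3 N and value of joint screw above 1.48 rad), for 0.2 s.
At the end, for the whole second after the job is handed in: the screw is at its stop (joint over 1.48 rad) and the driver stands at rest and upright (within 0.12 rad) in the holder's hole, its collar within 4 mm of the block's top face and within 10 mm of the hole's axis, released (value of joint screw above 1.48 rad and horizontal distance between collar and holder_mouth below 0.01 m and z of collar in the frame of holder_mouth below 0.004 m and angle between driver's own z axis and vertical below 0.12 rad and linear speed of driver below 0.02 m/s); the robot touches nothing.
It fails at once if the driver presses on the floor of the slot with more than 20 N (contact force between driver and slot_floor above 20 N).
It fails at once if the screw is turned (faster than 0.3 rad/s) while the blade does not press on the floor of its slot (under 0.5 N) (velocity of joint screw above 0.3 rad/s and contact force between driver and slot_floor below 0.5 N).
It fails at once if the gripper or arm touches the screw (contact force between any of the fingers, the arm and screw_head above 1 N).
It fails at once if a bystander is moved by more than 30 mm (distance of any of car_red, car_black, paint_yellow, paint_blue, paint_red, tyre, pot, brush from where it was at the start of the episode above 0.03 m).
It also fails if it takes over 64 s, if anything falls off the work surface, if the arm or the gripper's body presses on something with over 40 N, if the wrist force passes 120 N, or if a joint passes its speed limit or range.

## Working session

There is one attempt and no reset: what is moved stays moved. The work goes in short steps, Python scripts to look and compute and a tool call to move; the robot and the scene stay as the last step left them, time stands still between calls to the robot, and variables do not carry over. Pictures are saved under pics/ and viewed, and the job is handed in when it is done.

Besides the shell and the picture viewer there is one more tool, called after "Request:" as name([rows], argument=value, ...), one row to a line, values as JSON. play_rows: Moves the arm, as the interface text tells. Its arguments: {"type":"object","properties":{"steps":{"type":"array"},"grip":{"type":"number"}},"required":["steps"]}

```bash
ls; mkdir -p pics
python3 - <<'E'
from rig import *
import cv2,numpy as np
s=sense()
for k,v in s.items(): print(k,np.round(v,4))
for n in("side","top"):
    d=get_image(n); cv2.imwrite(f"pics/{n}0.png",d["color"][:,:,::-1]); np.savez(f"{n}0.npz",**d)
    print(n,d["camera_matrix"].round(1).tolist(),d["world_from_camera"].round(3).tolist())
import rig; print([x for x in dir(rig) if x[0]!='_'])
E
```

```text
pics
t 0.0
joints [-78.3102  21.9918   2.5099  91.6516  -1.0266  66.5297  -2.8583]
qvel [-0.1173  0.021  -0.1223  0.0447  0.0112  0.0102  0.007 ]
effort [ 4.00000e-04 -4.33464e+01  1.02450e+00 -2.49509e+01  1.05000e-02
  1.16000e-02  0.00000e+00]
tool_pos [0.1929 0.6197 0.2299]
ee_rot [-90.0066   0.1504  72.713 ]
wrist_force [-0.2569  0.4575 -0.4866]
wrist_torque [-0.0283  0.0388  0.0544]
grip_width 0.0853
side [[454.8, 0.0, 321.8], [0.0, 454.8, 235.4], [0.0, 0.0, 1.0]] [[0.799, -0.423, 0.428, 0.165], [-0.602, -0.561, 0.569, -0.547], [-0.001, -0.712, -0.703, 0.753], [0.0, 0.0, 0.0, 1.0]]
top [[565.3, 0.0, 324.6], [0.0, 565.3, 241.8], [0.0, 0.0, 1.0]] [[-0.11, -0.971, 0.211, 0.32], [-0.994, 0.108, -0.023, -0.005], [-0.0, -0.212, -0.977, 1.267], [0.0, 0.0, 0.0, 1.0]]
['Unreachable', 'finish_job', 'get_image', 'hold_point_z', 'sense']
```

View pics/side0.png

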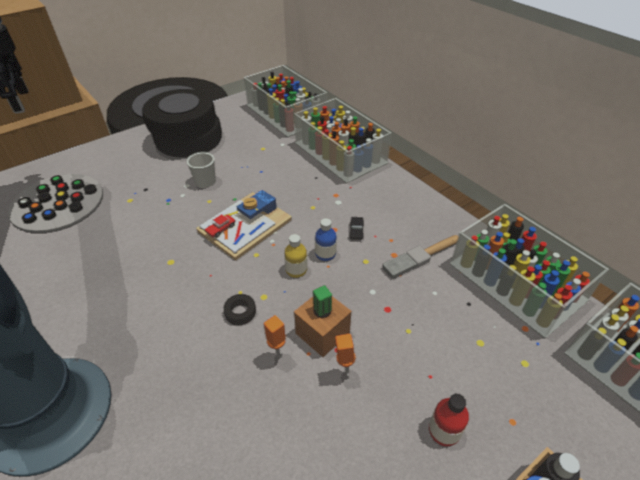

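View pics/top0.png

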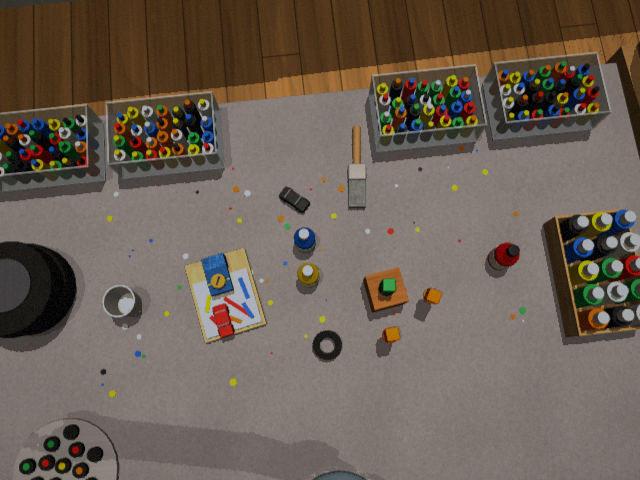

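```bash
python3 -c "
import rig;print(rig.hold_point_z)
from scipy.spatial.transform import Rotation as R
import numpy as np
print(R.from_euler('xyz',rig.sense()['ee_rot'],degrees=True).as_matrix().round(3))"
```

```text
0.0187
[[ 0.297 -0.001 -0.955]
 [ 0.955 -0.002  0.297]
 [-0.002 -1.    -0.   ]]
```

Candidates: the green-handled driver in the wooden block, top (388,286) and side (322,300). The orange decoys are at top (432,296) and (391,334). I choose the green one. The screw is the brass disc at top (217,281). Next are close crops and measurements.

```bash
cat > h.py <<'E'
import numpy as np,cv2
def load(n): return dict(np.load(n+".npz"))
def pts(d):
    K=d["camera_matrix"];T=d["world_from_camera"];z=d["range_z"]
    v,u=np.mgrid[0:480,0:640]
    P=np.stack([(u-K[0,2])/K[0,0]*z,(v-K[1,2])/K[1,1]*z,z],-1)
    return P@T[:3,:3].T+T[:3,3]
def ray(d,u,v,h):
    K=d["camera_matrix"];T=d["world_from_camera"]
    r=T[:3,:3]@np.array([(u-K[0,2])/K[0,0],(v-K[1,2])/K[1,1],1]);o=T[:3,3]
    return o+r*(h-o[2])/r[2]
def proj(d,p):
    K=d["camera_matrix"];T=d["world_from_camera"]
    c=T[:3,:3].T@(np.asarray(p)-T[:3,3]);return (K@c)[:2]/c[2]
E
python3 - <<'E'
from h import *
t=load("top0");s=load("side0")
def crop(d,u0,v0,w,h,f,n): cv2.imwrite(n,cv2.resize(d["color"][v0:v0+h,u0:u0+w,::-1],None,fx=f,fy=f,interpolation=cv2.INTER_CUBIC))
a=cv2.resize(t["color"][245:345,180:270,::-1],None,fx=6,fy=6,interpolation=cv2.INTER_CUBIC)
cv2.imwrite("pics/c1.png",a)
crop(t,355,255,65,65,8,"pics/c2.png")
crop(s,190,180,110,80,7,"pics/c3.png")
crop(s,255,270,110,90,6,"pics/c4.png")
for n,d in(("top",t),("side",s)):
    P=pts(d);hsv=cv2.cvtColor(d["color"],cv2.COLOR_RGB2HSV)
    g=(hsv[...,0]>45)&(hsv[...,0]<80)&(hsv[...,1]>120)
    m=np.zeros_like(g); 
    if n=="top": m[265:310,365:410]=1
    else: m[280:325,305:340]=1
    g&=m
    q=P[g];print(n,g.sum(),q.min(0),q.max(0),np.median(q,0))
    top=q[q[:,2]>q[:,2].max()-.006]; print(top.mean(0),len(top))
    if n=="top":
        vu=np.argwhere(m&True)
        print(np.round(P[240:245,300:305,2],3)[0])
E
```

```text
top 213 [ 0.32042161 -0.16585688  0.07741209] [ 0.47655723 -0.0047852   1.2670654 ] [ 0.46112596 -0.14966253  0.12603572]
[ 0.32042161 -0.0047852   1.2670654 ] 1
[0.075 0.08  0.082 0.078 0.08 ]
side 148 [ 0.16471458 -0.54706487  0.12314378] [ 0.47431952 -0.13986465  0.75272199] [ 0.46008538 -0.15431625  0.12674085]
[ 0.16471458 -0.54706487  0.75272199] 1
```

View pics/c1.png

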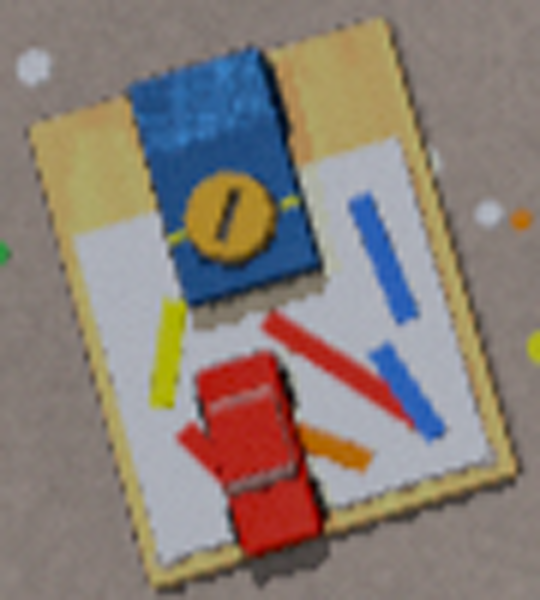

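View pics/c2.png

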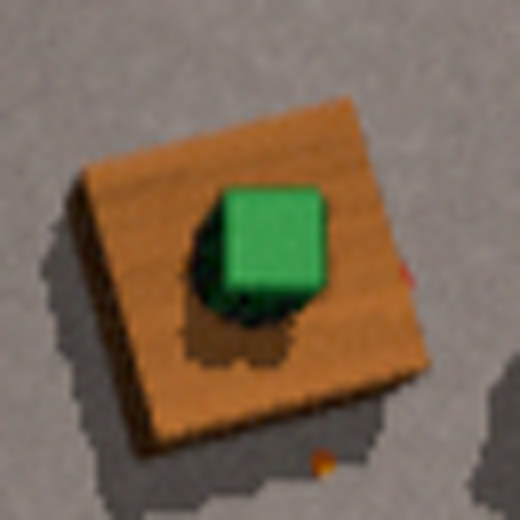

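View pics/c3.png

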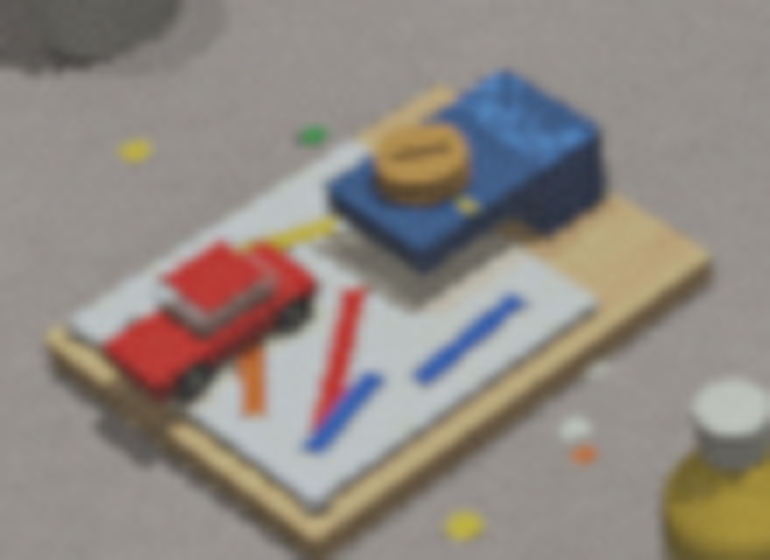

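View pics/c4.png

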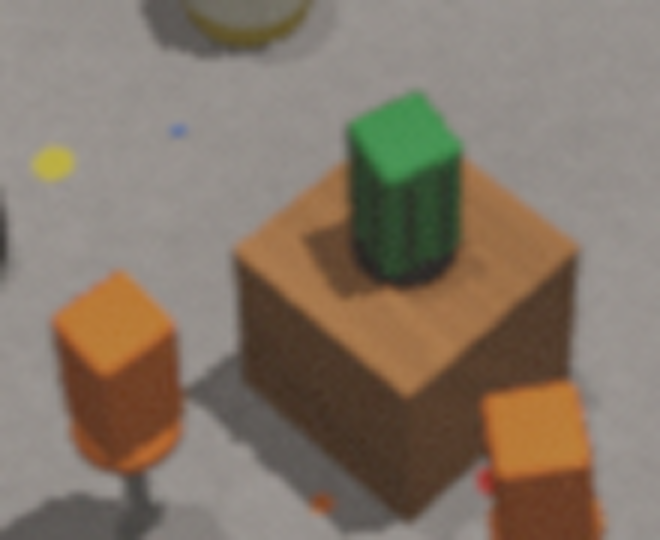

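Run:
```python
from h import *
t=load("top0");s=load("side0")
T={n:t if n=='t' else s for n in 'ts'}
def seg(d,box,h,fn,name):
    u0,v0,u1,v1=box;f=8
    im=cv2.resize(d["color"][v0:v1,u0:u1],None,fx=f,fy=f,interpolation=cv2.INTER_CUBIC)
    hsv=cv2.cvtColor(im,cv2.COLOR_RGB2HSV).astype(int)
    m=fn(hsv).astype(np.uint8)
    n,l,st,c=cv2.connectedComponentsWithStats(m); k=1+st[1:,4].argmax(); m=(l==k).astype(np.uint8)
    ct=max(cv2.findContours(m,0,cv2.CHAIN_APPROX_NONE)[0],key=len)[:,0].astype(float)
    uv=(ct+.5)/f-.5+[u0,v0]
    W=np.array([ray(d,*p,h)[:2] for p in uv])
    rc=cv2.minAreaRect((W*1000).astype(np.float32))
    mo=cv2.moments((W*1000).astype(np.float32)[:,None])
    print(name,"rect",rc,"centroid",mo['m10']/mo['m00'],mo['m01']/mo['m00'])
    (e)=cv2.fitEllipse((W*1000).astype(np.float32)); print("   ell",e)
green=lambda h:(h[...,0]>45)&(h[...,0]<85)&(h[...,1]>100)&(h[...,2]>110)
seg(t,(370,265,410,305),.127,green,"handle top")
seg(s,(305,280,340,325),.127,green,"handle side")
br=lambda h:((h[...,0]<20)&(h[...,1]>100)&(h[...,2]>90))
seg(t,(355,255,420,320),.072,br,"block top")
seg(s,(285,285,360,340),.072,br,"block side")
P=pts(t)
print("head z",np.round(P[274:288,213:222,2],3))
print("blk z",np.round(np.median(P[285:300,372:378,2]),4), "arm", np.median(P[288:291,212:225,2]))
gold=lambda h:((h[...,0]>12)&(h[...,0]<25)&(h[...,1]>120)&(h[...,2]>60))
for z in(.06,.062,.065,.068):
  seg(t,(207,268,228,294),z,gold,f"head top {z}")
  seg(s,(238,193,262,210),z,gold,f"head side {z}")
```

```text
handle top rect ((464.29058837890625, -151.6556854248047), (24.04791831970215, 24.802520751953125), 83.16910552978516) centroid 464.34910292019504 -151.67991237086835
   ell ((464.3271484375, -151.63137817382812), (27.568470001220703, 28.453401565551758), 83.03488159179688)
handle side rect ((460.6711730957031, -153.65664672851562), (24.984373092651367, 24.5156307220459), 82.96526336669922) centroid 460.6324502056012 -153.7946368782017
   ell ((460.669921875, -153.8528594970703), (27.71244239807129, 28.001462936401367), 129.85443115234375)
block top rect ((463.86895751953125, -152.98712158203125), (76.97125244140625, 78.33383178710938), 8.491362571716309) centroid 463.8330530604265 -152.6439573110275
   ell ((463.85791015625, -152.58511352539062), (88.71665954589844, 89.24192810058594), 119.08846282958984)
block side rect ((460.65057373046875, -154.5911865234375), (76.28521728515625, 77.00590515136719), 9.005611419677734) centroid 455.5441290591499 -161.93042661877183
   ell ((457.8197937011719, -158.9758758544922), (77.38894653320312, 88.89295196533203), 52.42998504638672)
head z [[
[... 2323 characters left out ...]
9) centroid 515.3950389711052 197.91796350252886
   ell ((515.3668212890625, 197.89613342285156), (27.82848358154297, 33.39288330078125), 161.1162109375)
head top 0.068 rect ((519.1138916015625, 202.962646484375), (31.68695640563965, 30.81123924255371), 77.27806854248047) centroid 519.2466561926016 203.04699633642738
   ell ((519.2385864257812, 203.04054260253906), (30.802444458007812, 31.606735229492188), 152.0132293701172)
head side 0.068 rect ((514.1181640625, 194.49087524414062), (33.18175506591797, 26.31609535217285), 62.45402526855469) centroid 513.8652889361904 194.6681773987323
   ell ((513.837158203125, 194.6464385986328), (27.70708656311035, 33.247215270996094), 161.11622619628906)
```

Run:
```python
from h import *
t=load("top0");s=load("side0")
P=pts(t);Q=pts(s)
f=lambda P,u,v:np.round(np.median(P[v-2:v+3,u-2:u+3].reshape(-1,3),0),3)
for n,u,v in[("or1",432,295),("or2",391,334),("yel",307,270),("blue",304,233),("tyre",327,335),("car",222,320),("pot",118,290)]: print(n,f(P,u,v))
# slot & marks by top crop c1 (f=6 off 180,245)
c=lambda x,y:((x+.5)/6-.5+180,(y+.5)/6-.5+245)
a=ray(t,*c(220,239),.062);b=ray(t,*c(238,192),.062)
print("slot yaw",np.degrees(np.arctan2(*(b-a)[[1,0]])),np.linalg.norm(b-a))
a=ray(t,*c(174,239),.05);b=ray(t,*c(291,202),.05)
print("mark yaw",np.degrees(np.arctan2(*(b-a)[[1,0]])),np.linalg.norm(b-a))
# slot pixels: dark within head
hsv=cv2.cvtColor(t["color"],cv2.COLOR_RGB2HSV)
im=cv2.resize(t["color"][268:294,207:228],None,fx=8,fy=8,interpolation=cv2.INTER_CUBIC)
g=im[...,0].astype(float)
yy,xx=np.mgrid[0:g.shape[0],0:g.shape[1]]
U=(xx+.5)/8-.5+207;V=(yy+.5)/8-.5+268
cu,cv_=proj(t,[.5202,.2041,.062]);print("head c",cu,cv_)
r=np.hypot(U-cu,V-cv_)
w=np.clip(150-g,0,None)*(r<5.6)
W=np.array([ray(t,u,v,.062)[:2] for u,v in zip(U.ravel(),V.ravel())])
w=w.ravel();m=(W*w[:,None]).sum(0)/w.sum();C=((W-m).T*w)@(W-m)/w.sum()
ev,E=np.linalg.eigh(C);print("slot centre",m,"yaw",np.degrees(np.arctan2(E[1,1],E[0,1])),"lens",np.sqrt(ev*12))
# jig yaw from board edges corners
k=[c(30,128),c(380,20),c(515,470),c(155,585)]
W=[ray(t,*p,.012) for p in k];
for i in range(4):
    d=W[(i+1)%4]-W[i];print(np.degrees(np.arctan2(d[1],d[0])),np.linalg.norm(d))
print("c",np.mean(W,0))
```

```text
or1 [ 0.434 -0.238  0.115]
or2 [ 0.365 -0.144  0.115]
yel [0.516 0.011 0.101]
blue [0.596 0.009 0.101]
tyre [ 0.382 -0.016  0.021]
car [0.437 0.204 0.049]
pot [0.527 0.425 0.042]
slot yaw -25.106685194469026 0.017931352829232253
mark yaw -78.44965128113186 0.04391036213766277
head c 217.93347191651364 280.8719215655447
slot centre [0.52182023 0.20486546] yaw 158.72933603703157 lens [0.00420171 0.01903928]
-78.69908876825356 0.13648282880021076
-168.36033673985315 0.17736690434294305
101.36506606946863 0.13683550523867952
11.52557074514013 0.17751838547548637
c [0.49712634 0.20026364 0.012     ]
```

```bash
cat > m.py <<'E'
import sys
from rig import *
from h import *
from scipy.spatial.transform import Rotation as R
s=sense()
def st():
    M=R.from_euler('xyz',s['ee_rot'],degrees=True).as_matrix()
    p=np.array(s['tool_pos']);yaw=np.degrees(np.arctan2(M[1,0],M[0,0]))
    return p,M,yaw
p,M,yaw=st()
def show():
    print("t",round(s['t'],2),"p",p.round(4),"yaw",round(yaw,2),"tilt",np.round(M[2],4),"grasp",(p-hold_point_z*M[:,1]).round(4),"F",np.round(s['wrist_force'],2),"T",np.round(s['wrist_torque'],3),"w",round(s['grip_width'],4),"j7",round(s['joints'][6],1))
def to(x,y,z,yw):
    d=M.T@(np.array([x,y,z])-p)*100
    a=(yaw-yw+180)%360-180
    print("row",d.round(2),round(np.radians(a),4))
if __name__=="__main__":
    show()
    a=list(map(float,sys.argv[1:]))
    for i in range(0,len(a),4): to(*a[i:i+4])
E
python3 m.py .46 .25 .24 0 .4625 -.1525 .22 -7
```

```text
t 0.1 p [0.193  0.6198 0.23  ] yaw 72.71 tilt [-2.3e-03 -1.0e+00 -1.0e-04] grasp [0.193  0.6199 0.2487] F [ 0.11 -0.29  0.72] T [-0.012 -0.024 -0.022] w 0.085 j7 -2.9
row [-27.38  -0.93 -36.49] 1.2691
row [-65.73   1.16 -48.69] 1.3912
```

Request:
play_rows([
  [-2.5,-0.5,-4,0.12],
  [-5,-0.9,-8,0.24],
  [-8,-0.9,-12,0.36],
  [-11,-0.9,-16,0.5],
  [-14,-0.9,-20,0.64],
  [-17,-0.9,-24,0.78],
  [-20,-0.9,-28,0.9],
  [-23,-0.9,-32,1.0],
  [-26,-0.9,-35,1.1],
  [-27.4,-0.9,-36.5,1.2],
  [-27.4,-0.9,-36.5,1.27],
], grip=0.3)

```text
t: 1.2
tool_pos: [0.4624, 0.2451, 0.24]
ee_rot: [-90.1, -0.0, -0.8]
wrist_force: [0.5, 0.5, -0.2]
grip_width: 0.0554
```

```bash
python3 m.py .462 -.1525 .2 -7
```

```text
t 1.2 p [0.4624 0.2451 0.24  ] yaw -0.76 tilt [ 3.0e-04 -1.0e+00 -1.9e-03] grasp [0.4624 0.2451 0.2587] F [ 0.46  0.54 -0.24] T [0.016 0.039 0.012] w 0.0554 j7 -29.7
row [  0.48   4.08 -39.75] 0.1089
```

Request:
play_rows([
  [0.05,0,-4,0.02],
  [0.1,0,-8.5,0.04],
  [0.2,0.5,-13,0.06],
  [0.2,1,-17.5,0.08],
  [0.3,1.5,-22,0.1],
  [0.3,2,-26.5,0.11],
  [0.4,2.5,-31,0.11],
  [0.4,3,-35,0.11],
  [0.5,3.5,-38,0.11],
  [0.5,4,-39.7,0.11],
  [0.5,4.1,-39.7,0.11],
])

```text
t: 2.3
tool_pos: [0.4635, -0.1496, 0.1987]
ee_rot: [-90.1, 0.1, -6.7]
wrist_force: [-0.2, 0.9, 0.8]
grip_width: 0.0556
```

```bash
python3 m.py .462 -.1525 .14 -7 .462 -.1525 .088 -7
python3 - <<'E'
from rig import *;from h import *
for n in("side","top"):
    d=get_image(n);np.savez(n+"1.npz",**d)
    u,v=map(int,proj(d,[.462,-.152,.15]));c=d["color"][max(v-60,0):v+60,u-60:u+60,::-1]
    cv2.imwrite(f"pics/g_{n}1.png",cv2.resize(c,None,fx=5,fy=5,interpolation=cv2.INTER_CUBIC))
E
```

```text
t 2.3 p [ 0.4635 -0.1496  0.1987] yaw -6.71 tilt [-0.0015 -1.     -0.0016] grasp [ 0.4635 -0.1496  0.2174] F [-0.17  0.87  0.77] T [ 0.04  -0.013  0.015] w 0.0556 j7 12.7
row [-0.1   5.87 -0.3 ] 0.005
row [-0.1  11.07 -0.29] 0.005
```

View pics/g_side1.png

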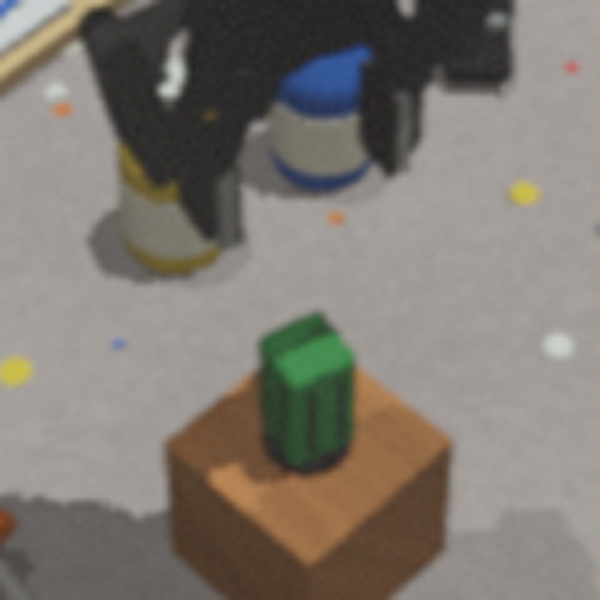

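View pics/g_top1.png

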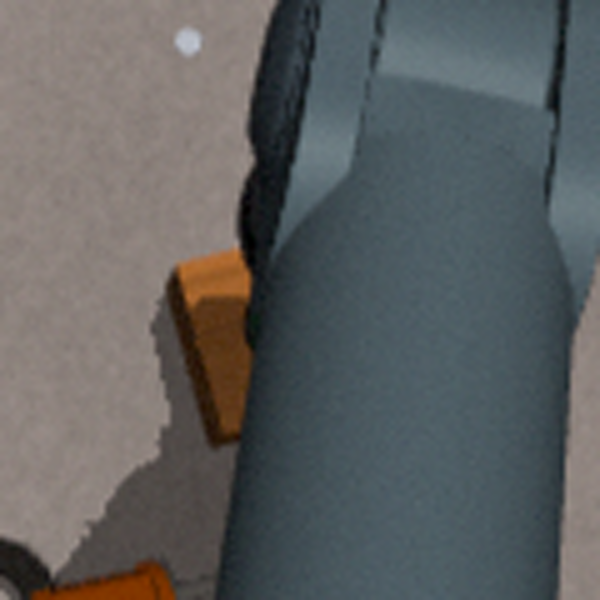

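Run:
```python
from h import *
d=load("side1")
u0,v0=map(int,proj(d,[.462,-.152,.15]));u0-=60;v0-=60
c=lambda p:((np.array(proj(d,p))-[u0,v0]+.5)*5-.5).round(0)
a=np.radians(-6.7);x=np.array([np.cos(a),np.sin(a),0])
for w in(-.028,0,.028):
  for z in(.199,.205): print(w,z,c(np.array([.4635,-.1496,z])+w*x))
print(c([.462,-.1525,.127]))
```

```text
-0.028 0.199 [231. 233.]
-0.028 0.205 [230. 221.]
0 0.199 [306. 201.]
0 0.205 [306. 188.]
0.028 0.199 [379. 169.]
0.028 0.205 [379. 156.]
[308. 346.]
```

Request:
play_rows([
  [-0.1,3,-0.3,0],
  [-0.1,6,-0.3,0],
  [-0.1,8,-0.3,0],
  [-0.1,9.5,-0.3,0],
  [-0.1,10.5,-0.3,0],
  [-0.1,11.0,-0.3,0],
  [-0.1,11.0,-0.3,0],
  [-0.1,11.0,-0.3,0],
])

```text
t: 3.2
tool_pos: [0.4643, -0.1491, 0.0899]
ee_rot: [-90.0, -0.1, -6.3]
wrist_force: [-0.6, -1.5, -0.4]
grip_width: 0.0556
```

```bash
python3 m.py .462 -.1525 .088 -7
python3 - <<'E'
from rig import *;from h import *
for n in("side",):
    d=get_image(n);np.savez(n+"2.npz",**d)
    u,v=map(int,proj(d,[.462,-.152,.11]));c=d["color"][max(v-60,0):v+60,u-60:u+60,::-1]
    cv2.imwrite(f"pics/g_{n}2.png",cv2.resize(c,None,fx=5,fy=5,interpolation=cv2.INTER_CUBIC))
E
```

```text
t 3.2 p [ 0.4643 -0.1491  0.0899] yaw -6.32 tilt [ 1.3e-03 -1.0e+00  3.0e-04] grasp [ 0.4643 -0.1491  0.1086] F [-0.58 -1.47 -0.39] T [-0.004 -0.053 -0.097] w 0.0556 j7 23.3
row [-0.19  0.19 -0.36] 0.0118
```

View pics/g_side2.png

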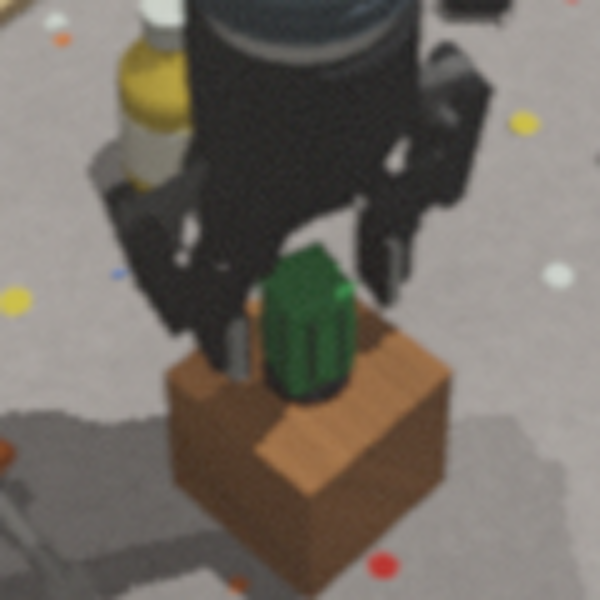

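```bash
python3 m.py; python3 -c "
from rig import *
print(sense()['qvel'],sense()['joints'])"
```

```text
t 3.25 p [ 0.4644 -0.1493  0.0901] yaw -6.34 tilt [ 1.8e-03 -1.0e+00  3.0e-04] grasp [ 0.4644 -0.1493  0.1088] F [ 0.15 -0.13 -1.18] T [-0.061 -0.046  0.003] w 0.0556 j7 23.3
[ 0.10313171 -0.26377285  0.25123175  0.07583402 -0.03521691  0.04426654
  0.12317774] [-24.56016844  19.17497982  42.78106867 121.69932384 -18.31441644
  45.37267277  23.3267515 ]
```

Request:
play_rows([
  [0,0,0,0],
  [0,0,0,0],
])

```text
t: 3.45
tool_pos: [0.4641, -0.1494, 0.0898]
ee_rot: [-90.0, -0.1, -6.4]
wrist_force: [-0.5, -0.2, -0.5]
grip_width: 0.0554
```

```bash
python3 m.py; python3 -c "
from rig import *
print(sense()['qvel'],sense()['joints'])"
```

```text
t 3.45 p [ 0.4641 -0.1494  0.0898] yaw -6.36 tilt [ 1.3e-03 -1.0e+00  3.0e-04] grasp [ 0.464  -0.1494  0.1085] F [-0.54 -0.23 -0.53] T [-0.063  0.032  0.047] w 0.0554 j7 23.3
[ 0.10966647  0.17528974 -0.04866484  0.24777184 -0.01691228 -0.07486114
 -0.05239277] [-24.54529507  19.18969277  42.78891851 121.72729214 -18.32708009
  45.3656295   23.33629486]
```

Request:
play_rows([
  [-0.2,0.1,-0.35,0.01],
  [-0.2,0.1,-0.35,0.01],
  [-0.2,0.1,-0.35,0.01],
])

```text
t: 3.75
tool_pos: [0.4609, -0.1528, 0.0883]
ee_rot: [-90.0, 0.0, -7.0]
wrist_force: [0.0, -1.7, -0.6]
grip_width: 0.0552
```

```bash
python3 m.py .462 -.1525 .088 -7
```

```text
t 3.75 p [ 0.4609 -0.1528  0.0883] yaw -6.97 tilt [-2.e-04 -1.e+00 -0.e+00] grasp [ 0.4609 -0.1529  0.107 ] F [ 0.04 -1.7  -0.65] T [-0.032 -0.02   0.012] w 0.0552 j7 23.3
row [0.1  0.03 0.05] 0.0005
```

Request:
play_rows([
  [0.1,0,0,0],
  [0.1,0,0,0],
  [0.1,0,0,0],
  [0.1,0,0,0],
  [0.1,0,0,0],
], grip=-1)

```text
t: 4.25
tool_pos: [0.4626, -0.1528, 0.0885]
ee_rot: [-90.0, -0.0, -6.9]
wrist_force: [0.5, -0.3, 1.3]
grip_width: 0.0266
```

```bash
python3 m.py .462 -.1525 .2 -7
```

```text
t 4.25 p [ 0.4626 -0.1528  0.0885] yaw -6.93 tilt [ 8.e-04 -1.e+00 -2.e-04] grasp [ 0.4626 -0.1528  0.1072] F [ 0.51 -0.34  1.28] T [-0.042 -0.141 -0.052] w 0.0266 j7 23.4
row [ -0.05 -11.15   0.02] 0.0013
```

Request:
play_rows([
  [0,-1,0,0],
  [0,-3,0,0],
  [0,-5.5,0,0],
  [0,-8,0,0],
  [0,-10.5,0,0],
  [0,-13,0,0],
  [0,-14.5,0,0],
  [0,-14.5,0,0],
  [0,-14.5,0,0],
])

```text
t: 5.15
tool_pos: [0.4617, -0.1525, 0.233]
ee_rot: [-90.0, 0.0, -6.9]
wrist_force: [0.5, -0.2, -0.8]
grip_width: 0.0261
```

```bash
python3 m.py .52 .2035 .2 -25
python3 - <<'E'
from rig import *;from h import *
for n in("side","top"):
    d=get_image(n);np.savez(n+"3.npz",**d)
    u,v=map(int,proj(d,[.462,-.152,.18]));c=d["color"][max(v-60,0):v+60,u-60:u+60,::-1]
    cv2.imwrite(f"pics/g_{n}3.png",cv2.resize(c,None,fx=5,fy=5,interpolation=cv2.INTER_CUBIC))
E
```

```text
t 5.15 p [ 0.4617 -0.1525  0.233 ] yaw -6.93 tilt [-4.e-04 -1.e+00  7.e-04] grasp [ 0.4617 -0.1526  0.2517] F [ 0.51 -0.23 -0.77] T [-0.01   0.077 -0.027] w 0.0261 j7 10.3
row [ 1.49  3.33 36.05] 0.3153
```

View pics/g_side3.png

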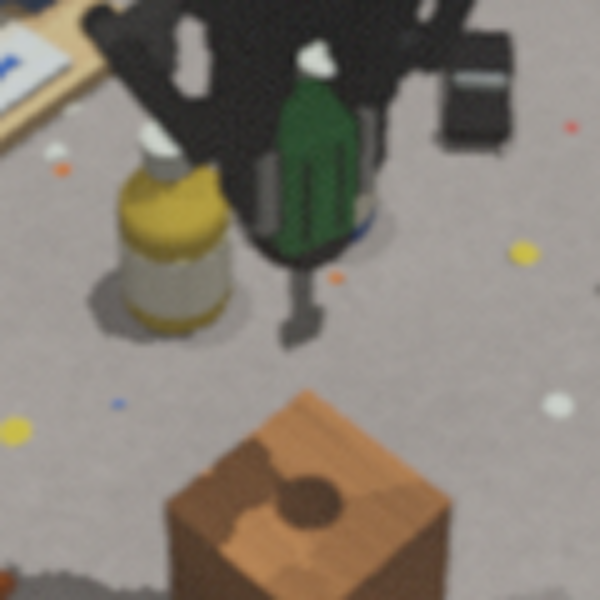

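View pics/g_top3.png

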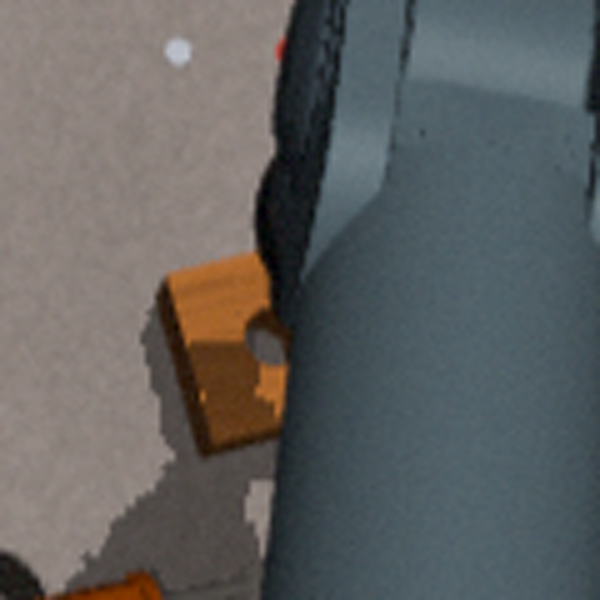

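Run:
```python
from h import *
d=load("side3")
u0,v0=map(int,proj(d,[.462,-.152,.18]));u0-=60;v0-=60
c=lambda p:((np.array(proj(d,p))-[u0,v0]+.5)*5-.5)
im=cv2.imread("pics/g_side3.png")
a=np.radians(-6.9);x=np.array([np.cos(a),np.sin(a),0]);o=np.array([.4617,-.1525,.233-.0165])
for L in(.038,.042,.046,.050,.06):
    p=[c(o-[0,0,L]+w*x) for w in(-.007,0,.007)];print(L,np.round(p).tolist())
    cv2.line(im,tuple(map(int,p[0])),tuple(map(int,p[2])),(0,0,255) if L!=.046 else (255,0,0),1)
for k in range(24):
    t=k*np.pi/12;q=c(o+[.017*np.cos(t),.017*np.sin(t),0]);cv2.circle(im,tuple(map(int,q)),2,(0,255,255),-1)
print("holder hole",c([.462,-.153,.072]))
cv2.imwrite("pics/ov3.png",cv2.resize(im[150:450,150:450],None,fx=2,fy=2))
```

```text
0.038 [[288.0, 318.0], [307.0, 310.0], [325.0, 301.0]]
0.042 [[289.0, 325.0], [307.0, 317.0], [325.0, 309.0]]
0.046 [[289.0, 333.0], [307.0, 325.0], [325.0, 317.0]]
0.05 [[289.0, 341.0], [307.0, 333.0], [325.0, 325.0]]
0.06 [[289.0, 360.0], [307.0, 352.0], [325.0, 344.0]]
holder hole [308.44266453 500.99734404]
```

View pics/ov3.png

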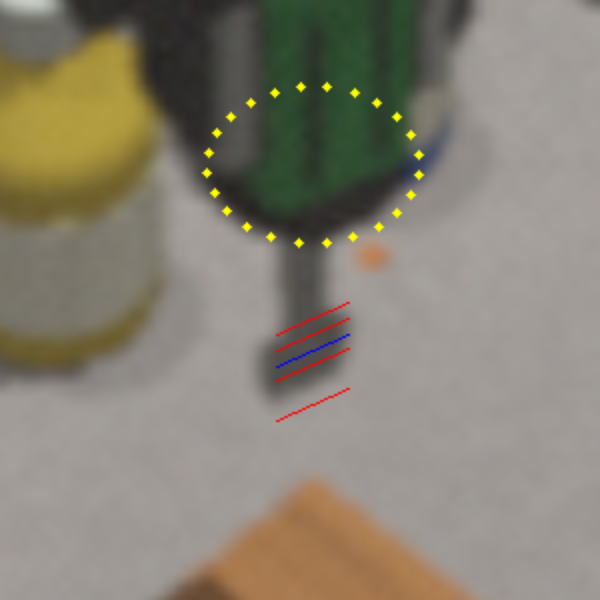

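```bash
python3 m.py .519 .2035 .2 -23 ;python3 - <<'E'
from h import *
d=load("side0")
c=lambda x,y:((x+.5)/7-.5+190,(y+.5)/7-.5+180)
a=ray(d,*c(388,162),.062);b=ray(d,*c(451,147),.062)
print("slot yaw",np.degrees(np.arctan2(*(b-a)[[1,0]])),np.linalg.norm(b-a),(a+b)/2)
cv2.imwrite("pics/c5.png",cv2.resize(d["color"][190:213,235:265,::-1],None,fx=24,fy=24,interpolation=cv2.INTER_CUBIC))
cv2.imwrite("pics/c6.png",cv2.resize(load("top0")["color"][268:294,205:231,::-1],None,fx=22,fy=22,interpolation=cv2.INTER_CUBIC))
E
```

```text
t 5.25 p [ 0.461  -0.1524  0.232 ] yaw -6.93 tilt [-2.6e-03 -1.0e+00 -1.0e-04] grasp [ 0.461  -0.1524  0.2507] F [-0.29  0.47 -0.66] T [ 0.022  0.034 -0.026] w 0.0265 j7 10.3
row [ 1.47  3.2  36.03] 0.2805
slot yaw -16.14688036754573 0.021584253485831106 [0.51792483 0.20343958 0.062     ]
```

View pics/c5.png

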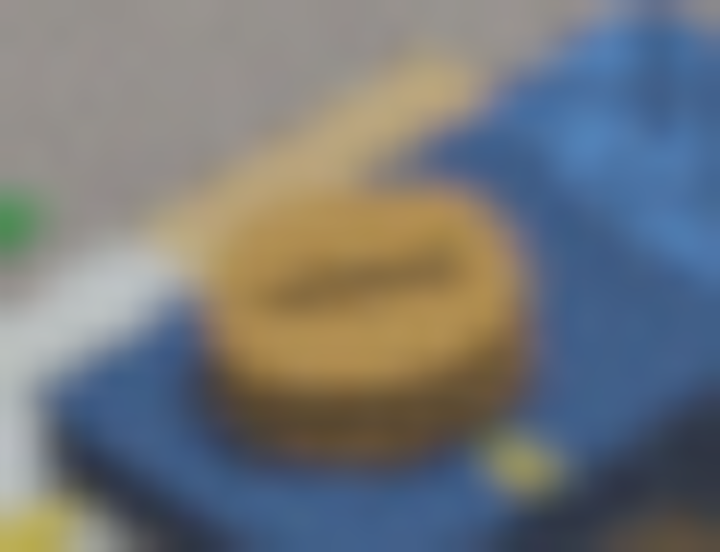

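View pics/c6.png

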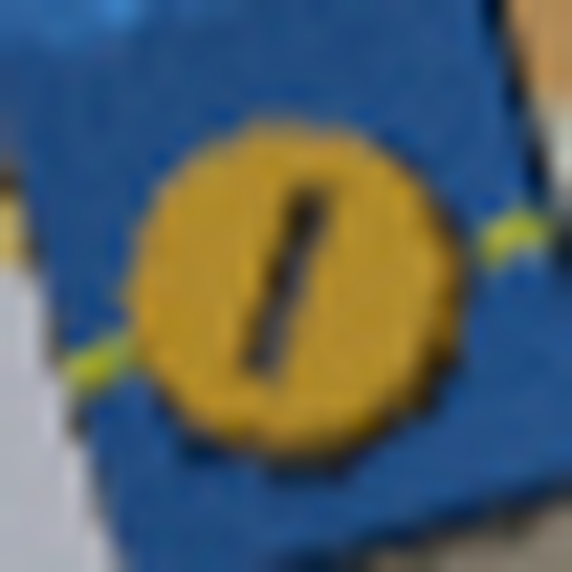

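Request:
play_rows([
  [0.1,0,3,0.02],
  [0.2,0,7,0.04],
  [0.4,0,11.5,0.07],
  [0.6,0,16,0.1],
  [0.8,0,20.5,0.14],
  [1.0,0,25,0.18],
  [1.2,0.5,29.5,0.22],
  [1.4,1.5,33,0.25],
  [1.5,2.5,35.5,0.27],
  [1.5,3.2,36.1,0.275],
  [1.5,3.2,36.1,0.275],
])

```text
t: 6.35
tool_pos: [0.5188, 0.2036, 0.1986]
ee_rot: [-90.3, 0.2, -22.6]
wrist_force: [-0.3, -0.9, -1.4]
grip_width: 0.0264
```

```bash
python3 m.py .5188 .2037 .16 -22.5
python3 - <<'E'
from rig import *;from h import *
for n in("side","top"):
    d=get_image(n);np.savez(n+"4.npz",**d)
    u,v=map(int,proj(d,[.519,.204,.12]));c=d["color"][max(v-60,0):v+60,u-60:u+60,::-1]
    cv2.imwrite(f"pics/g_{n}4.png",cv2.resize(c,None,fx=5,fy=5,interpolation=cv2.INTER_CUBIC))
E
```

```text
t 6.35 p [0.5188 0.2036 0.1986] yaw -22.56 tilt [-0.0027 -1.     -0.0053] grasp [0.5189 0.2037 0.2173] F [-0.26 -0.94 -1.37] T [-0.078  0.023 -0.027] w 0.0264 j7 -39.8
row [0.01 3.86 0.03] -0.001
```

View pics/g_side4.png

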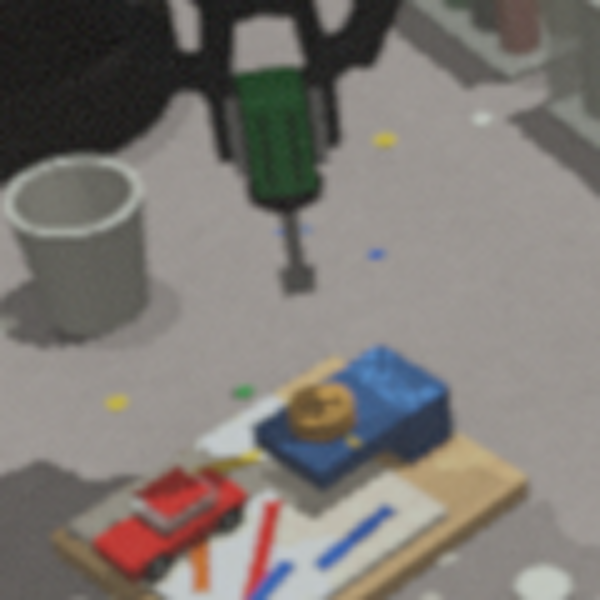

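View pics/g_top4.png

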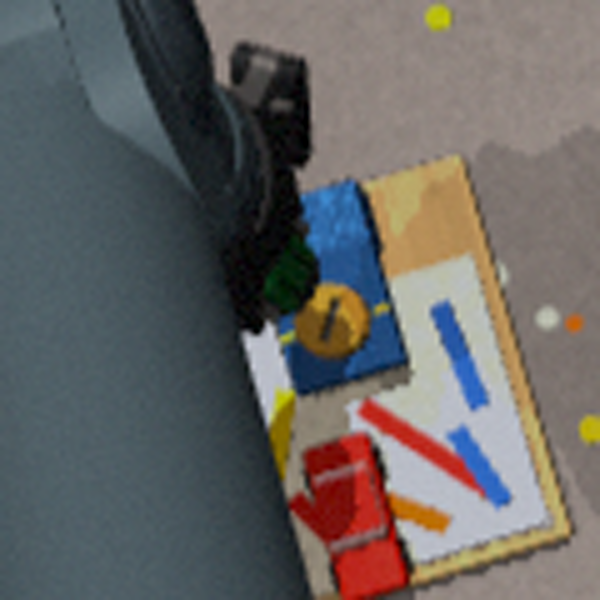

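Run:
```python
from h import *
d=load("side4")
u0,v0=map(int,proj(d,[.519,.204,.12]));u0-=60;v0-=60
c=lambda p:((np.array(proj(d,p))-[u0,v0]+.5)*5-.5)
im=cv2.imread("pics/g_side4.png")
a=np.radians(-22.5);x=np.array([np.cos(a),np.sin(a),0]);o=np.array([.5188,.2036,.1986-.0165])
for L in(.048,.052,.056):
    p=[c(o-[0,0,L]+w*x) for w in(-.007,0,.007)];print(L,np.round(p).tolist())
    cv2.line(im,tuple(map(int,p[0])),tuple(map(int,p[2])),(0,0,255),1)
for k in range(24):
    t=k*np.pi/12
    q=c([.5188+.016*np.cos(t),.2036+.016*np.sin(t),.062]);cv2.circle(im,tuple(map(int,q)),1,(0,255,255),-1)
p=[c(np.array([.5188,.2036,.062])+w*x) for w in(-.01,0,.01)]
cv2.line(im,tuple(map(int,p[0])),tuple(map(int,p[2])),(255,0,0),1)
cv2.imwrite("pics/ov4.png",cv2.resize(im[240:460,200:420],None,fx=2.6,fy=2.6))
```

```text
0.048 [[287.0, 283.0], [303.0, 281.0], [319.0, 278.0]]
0.052 [[288.0, 290.0], [304.0, 288.0], [320.0, 285.0]]
0.056 [[289.0, 297.0], [305.0, 295.0], [321.0, 293.0]]
```

View pics/ov4.png

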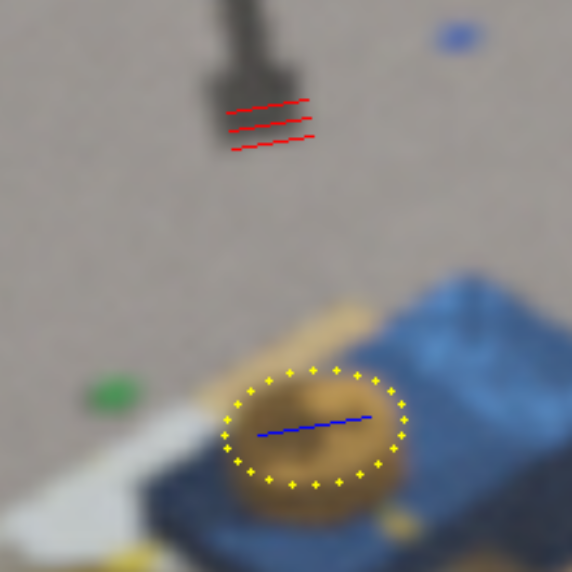

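Request:
play_rows([
  [0,2,0,0],
  [0,4,0,0],
  [0,5.3,0,0],
  [0,5.7,0,0],
  [0,5.7,0,0],
  [0,5.7,0,0],
])

```text
t: 7.05
tool_pos: [0.5215, 0.2036, 0.1452]
ee_rot: [-89.9, -0.1, -22.7]
wrist_force: [0.5, -0.0, -1.1]
grip_width: 0.0266
```

```bash
python3 m.py .5188 .2037 .14 -22.5
python3 - <<'E'
from rig import *;from h import *
s=sense();p=np.array(s['tool_pos'])
d=get_image("side");np.savez("side5.npz",**d)
u0,v0=map(int,proj(d,[.519,.204,.075]));u0-=15;v0-=15;f=18
im=cv2.resize(d["color"][v0:v0+30,u0:u0+30,::-1],None,fx=f,fy=f,interpolation=cv2.INTER_CUBIC)
cv2.imwrite("pics/raw5.png",im)
c=lambda p:((np.array(proj(d,p))-[u0,v0]+.5)*f-.5)
a=np.radians(-22.5);x=np.array([np.cos(a),np.sin(a),0]);o=np.array([p[0],p[1],p[2]-.0165])
for L in(.048,.052,.056):
    q=[c(o-[0,0,L]+w*x) for w in(-.007,0,.007)]
    cv2.line(im,tuple(map(int,q[0])),tuple(map(int,q[2])),(0,0,255),1)
for k in range(24):
    t=k*np.pi/12
    q=c([p[0]+.016*np.cos(t),p[1]+.016*np.sin(t),.062]);cv2.circle(im,tuple(map(int,q)),1,(0,255,255),-1)
cv2.imwrite("pics/ov5.png",im)
d=get_image("top");np.savez("top5.npz",**d)
u,v=map(int,proj(d,[.519,.204,.08]))
cv2.imwrite("pics/top5.png",cv2.resize(d["color"][v-30:v+30,u-30:u+30,::-1],None,fx=9,fy=9,interpolation=cv2.INTER_CUBIC))
E
```

```text
t 7.05 p [0.5215 0.2036 0.1452] yaw -22.73 tilt [ 0.0011 -1.      0.0013] grasp [0.5214 0.2036 0.1639] F [ 0.47 -0.02 -1.13] T [-0.061  0.028  0.034] w 0.0266 j7 -37.4
row [-0.25  0.52 -0.09] -0.004
```

View pics/ov5.png

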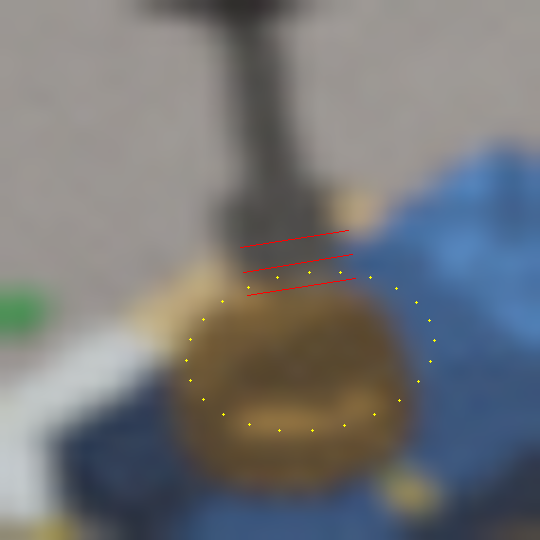

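View pics/top5.png

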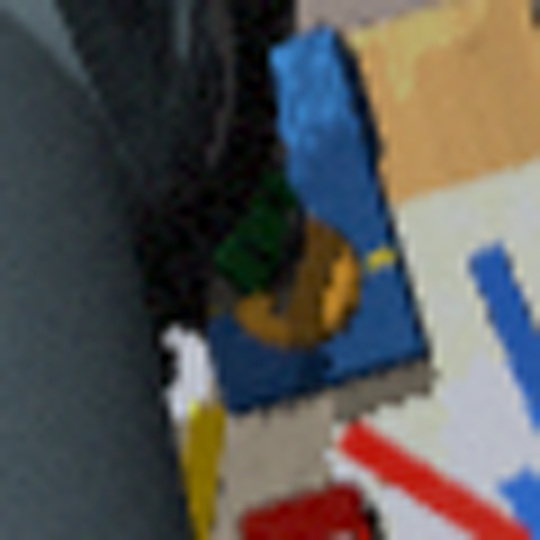

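View pics/raw5.png

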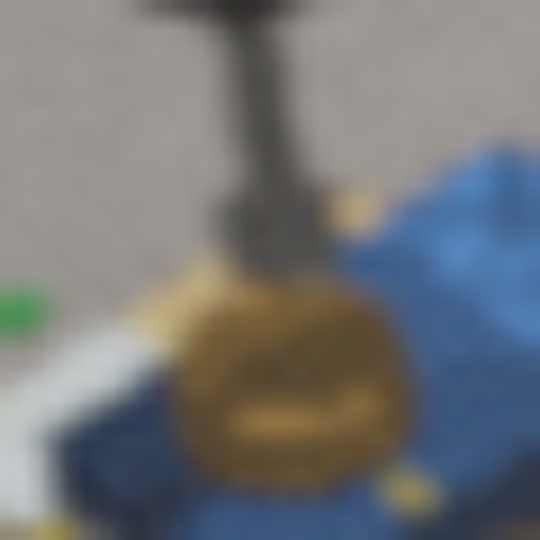

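```bash
python3 m.py .5201 .2030 .139 -22.5
```

```text
t 7.15 p [0.5215 0.204  0.1453] yaw -22.7 tilt [ 0.0012 -1.      0.0017] grasp [0.5215 0.204  0.164 ] F [ 0.61  0.45 -0.42] T [-0.018 -0.031  0.003] w 0.0263 j7 -37.4
row [-0.09  0.63 -0.15] -0.0035
```

Request:
play_rows([
  [-0.1,0.2,-0.15,0],
  [-0.1,0.4,-0.15,0],
  [-0.1,0.5,-0.15,0],
  [-0.1,0.5,-0.15,0],
  [-0.1,0.5,-0.15,0],
])

```text
t: 7.65
tool_pos: [0.5191, 0.2029, 0.1392]
ee_rot: [-90.0, 0.0, -22.7]
wrist_force: [-0.4, 0.4, 0.0]
grip_width: 0.0267
```

```bash
python3 m.py .5201 .2030 .139 -22.5
```

```text
t 7.65 p [0.5191 0.2029 0.1392] yaw -22.68 tilt [-1.e-04 -1.e+00 -1.e-04] grasp [0.5191 0.2029 0.1579] F [-0.44  0.42  0.03] T [ 0.036 -0.031 -0.029] w 0.0267 j7 -37.2
row [0.09 0.02 0.05] -0.0031
```

Request:
play_rows([
  [0.07,0.1,0.05,0],
  [0.07,0.2,0.05,0],
  [0.07,0.3,0.05,0],
  [0.07,0.4,0.05,0],
  [0.07,0.5,0.05,0],
  [0.07,0.5,0.05,0],
])

```text
t: 8.25
tool_pos: [0.5198, 0.2029, 0.134]
ee_rot: [-90.0, 0.0, -22.7]
wrist_force: [0.4, -0.7, -2.1]
grip_width: 0.0268
```

```bash
python3 m.py .5201 .2030 .134 -22.5
```

```text
t 8.25 p [0.5198 0.2029 0.134 ] yaw -22.69 tilt [-3.e-04 -1.e+00 -4.e-04] grasp [0.5198 0.2029 0.1527] F [ 0.39 -0.74 -2.07] T [-0.029  0.003  0.002] w 0.0268 j7 -36.9
row [0.03 0.   0.02] -0.0033
```

Request:
play_rows([
  [0.02,0.1,0.01,0],
  [0.02,0.2,0.01,0],
  [0.02,0.25,0.01,0],
  [0.02,0.25,0.01,0],
])

```text
t: 8.65
tool_pos: [0.5201, 0.203, 0.1317]
ee_rot: [-90.0, 0.0, -22.7]
wrist_force: [0.8, -0.3, -0.5]
grip_width: 0.0265
```

```bash
python3 m.py .5201 .2030 .134 -22.5
```

```text
t 8.65 p [0.5201 0.203  0.1317] yaw -22.69 tilt [-1.e-04 -1.e+00 -1.e-04] grasp [0.5201 0.203  0.1504] F [ 0.77 -0.27 -0.47] T [ 0.007  0.013 -0.015] w 0.0265 j7 -36.8
row [ 0.   -0.23 -0.  ] -0.0033
```

Request:
play_rows([
  [0,0.1,0,0],
  [0,0.15,0,0],
  [0,0.2,0,0],
  [0,0.2,0,0],
])

```text
t: 9.05
tool_pos: [0.5201, 0.203, 0.1297]
ee_rot: [-90.0, 0.0, -22.7]
wrist_force: [0.3, 0.2, -1.0]
grip_width: 0.0269
```

```bash
python3 m.py .5201 .2030 .134 -22.5
```

```text
t 9.05 p [0.5201 0.203  0.1297] yaw -22.69 tilt [-1.e-04 -1.e+00 -1.e-04] grasp [0.5201 0.203  0.1484] F [ 0.35  0.22 -0.97] T [ 0.039 -0.017 -0.037] w 0.0269 j7 -36.7
row [-0.   -0.43 -0.01] -0.0033
```

Request:
play_rows([
  [0,0.05,0,0],
  [0,0.1,0,0],
  [0,0.1,0,0],
])

```text
t: 9.35
tool_pos: [0.5205, 0.2033, 0.1289]
ee_rot: [-90.0, -0.0, -22.7]
wrist_force: [-0.2, -0.8, -0.9]
grip_width: 0.0261
```

```bash
python3 m.py .5201 .2030 .134 -22.5
```

```text
t 9.35 p [0.5205 0.2033 0.1289] yaw -22.69 tilt [ 4.e-04 -1.e+00  6.e-04] grasp [0.5204 0.2033 0.1476] F [-0.18 -0.82 -0.9 ] T [ 0.083 -0.094  0.028] w 0.0261 j7 -36.7
row [-0.02 -0.51 -0.04] -0.0033
```

Request:
play_rows([
  [0,0.05,0,0],
  [0,0.1,0,0],
  [0,0.1,0,0],
])

```text
t: 9.65
tool_pos: [0.5203, 0.2033, 0.1277]
ee_rot: [-90.0, -0.0, -22.7]
wrist_force: [-0.2, 0.7, -0.7]
grip_width: 0.0265
```

```bash
python3 m.py .5201 .2030 .134 -22.5
python3 - <<'E'
from rig import *;from h import *
d=get_image("side");np.savez("side6.npz",**d)
u0,v0=map(int,proj(d,[.519,.204,.075]));u0-=20;v0-=20;f=14
cv2.imwrite("pics/raw6.png",cv2.resize(d["color"][v0:v0+40,u0:u0+40,::-1],None,fx=f,fy=f,interpolation=cv2.INTER_CUBIC))
E
```

```text
t 9.65 p [0.5203 0.2033 0.1277] yaw -22.68 tilt [ 1.e-04 -1.e+00  4.e-04] grasp [0.5202 0.2033 0.1464] F [-0.16  0.66 -0.73] T [ 0.26  -0.069 -0.019] w 0.0265 j7 -36.6
row [-0.   -0.63 -0.04] -0.0031
```

View pics/raw6.png

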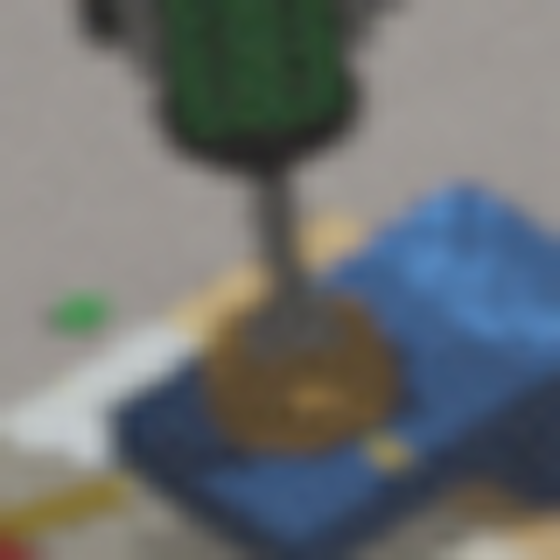

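Request:
play_rows([
  [0,0.05,0,0],
  [0,0.1,0,0],
  [0,0.1,0,0],
])

```text
t: 10.0
tool_pos: [0.5203, 0.2033, 0.1268]
ee_rot: [-90.0, -0.0, -22.7]
wrist_force: [1.1, 0.7, -0.9]
grip_width: 0.0267
```

```bash
python3 m.py .5201 .2030 .134 -22.5
```

```text
t 10.0 p [0.5203 0.2033 0.1268] yaw -22.68 tilt [ 1.e-04 -1.e+00  4.e-04] grasp [0.5203 0.2033 0.1455] F [ 1.06  0.7  -0.87] T [ 0.328 -0.152 -0.036] w 0.0267 j7 -36.6
row [-0.   -0.72 -0.03] -0.0031
```

Request:
play_rows([
  [0,0,0.04,0],
  [0,0.05,0.04,0],
  [0,0.1,0.04,0],
  [0,0.1,0.04,0],
])

```text
t: 10.4
tool_pos: [0.5204, 0.2034, 0.1263]
ee_rot: [-90.0, 0.0, -22.7]
wrist_force: [-1.2, 0.2, 3.8]
grip_width: 0.0264
```

```bash
python3 m.py .5201 .2030 .134 -22.5
```

```text
t 10.4 p [0.5204 0.2034 0.1263] yaw -22.7 tilt [-3.e-04 -1.e+00  1.e-04] grasp [0.5204 0.2034 0.145 ] F [-1.2   0.15  3.83] T [ 0.104  0.327 -0.003] w 0.0264 j7 -36.5
row [-0.02 -0.77 -0.05] -0.0034
```

Request:
play_rows([
  [0,-0.05,0,0],
  [-0.05,-0.05,0,0],
  [-0.1,-0.05,0,0],
  [-0.1,0.0,0,0],
  [-0.1,0.0,0,0],
])

```text
t: 10.9
tool_pos: [0.5202, 0.2035, 0.1263]
ee_rot: [-90.0, -0.1, -22.7]
wrist_force: [-0.1, -0.4, 3.4]
grip_width: 0.0264
```

```bash
python3 m.py .5201 .2030 .134 -22.5
```

```text
t 10.9 p [0.5202 0.2035 0.1263] yaw -22.71 tilt [ 1.3e-03 -1.0e+00  5.0e-04] grasp [0.5202 0.2035 0.145 ] F [-0.08 -0.38  3.4 ] T [-0.182 -0.18   0.056] w 0.0264 j7 -36.7
row [ 0.01 -0.77 -0.05] -0.0036
```

Run:
```python
from h import *
from scipy.ndimage import map_coordinates
for n,p,yw in(("side3",[.4613,-.1525,.2325],-6.9),("side4",[.5188,.2036,.1986],-22.5)):
    d=load(n);g=d["color"].astype(float).mean(2)
    p=np.array(p);
    # camera-facing horizontal dir
    cam=d["world_from_camera"][:3,3]-p;h=cam[:2]/np.linalg.norm(cam[:2])
    best=[]
    # along collar-front line: at collar front point project vertical line
    col=p-[0,0,.0165]
    for nm,q,rng in(("collarfront",col+np.r_[h*.017,0],(-.006,.008)),("axis tip",col,(.036,.070))):
        zs=np.arange(rng[0],rng[1],.001)
        uv=np.array([proj(d,q-[0,0,a]) for a in zs])
        # shift left by .8px bias
        for du in(-.8,):
            prof=[np.mean([map_coordinates(g,[[v],[u+du+k]],order=1)[0] for k in(-1,0,1)]) for u,v in uv]
            print(n,nm,du);print("  ",[(round(a*1000),int(x)) for a,x in zip(zs,prof)])
```

```text
side3 collarfront -0.8
   [(-6, 43), (-5, 43), (-4, 46), (-3, 49), (-2, 57), (-1, 65), (0, 71), (1, 76), (2, 81), (3, 81), (4, 82), (5, 82), (6, 82), (7, 81)]
side3 axis tip -0.8
   [(36, 81), (37, 81), (38, 80), (39, 80), (40, 79), (41, 78), (42, 79), (43, 79), (44, 79), (45, 78), (46, 77), (47, 77), (48, 77), (49, 78), (50, 80), (51, 82), (52, 89), (53, 98), (54, 107), (55, 119), (56, 131), (57, 140), (58, 145), (59, 150), (60, 152), (61, 153), (62, 154), (63, 155), (64, 156), (65, 156), (66, 156), (67, 156), (68, 156), (69, 156), (70, 156)]
side4 collarfront -0.8
   [(-6, 38), (-5, 38), (-4, 39), (-3, 45), (-2, 54), (-1, 63), (0, 71), (1, 79), (2, 83), (3, 84), (4, 85), (5, 85), (6, 84), (7, 84)]
side4 axis tip -0.8
   [(36, 87), (37, 86), (38, 84), (39, 81), (40, 79), (41, 76), (42, 75), (43, 74), (44, 74), (45, 75), (46, 75), (47, 75), (48, 76), (49, 76), (50, 77), (51, 78), (52, 83), (53, 92), (54, 101), (55, 113), (56, 126), (57, 139), (58, 144), (59, 147), (60, 150), (61, 151), (62, 151), (63, 151), (64, 151), (65, 151), (66, 151), (67, 151), (68, 150), (69, 150), (70, 150)]
```

Request:
play_rows([
  [0,0.01,0,0],
  [0,0.02,0,0],
  [0,0.03,0,0],
  [0,0.03,0,0],
  [0,0.03,0,0],
])

```text
t: 11.4
tool_pos: [0.5202, 0.2036, 0.1262]
ee_rot: [-90.0, -0.1, -22.7]
wrist_force: [1.7, -0.1, 5.2]
grip_width: 0.0263
```

```bash
python3 m.py
```

```text
t 11.4 p [0.5202 0.2036 0.1262] yaw -22.7 tilt [ 1.1e-03 -1.0e+00  6.0e-04] grasp [0.5202 0.2036 0.1449] F [ 1.75 -0.09  5.24] T [-0.302 -0.165 -0.027] w 0.0263 j7 -36.6
```

Request:
play_rows([
  [0,0.02,0,0],
  [0,0.04,0,0],
  [0,0.06,0,0],
  [0,0.06,0,0],
  [0,0.06,0,0],
])

```text
t: 11.9
tool_pos: [0.5203, 0.2036, 0.126]
ee_rot: [-90.0, -0.1, -22.7]
wrist_force: [0.7, -0.7, 8.4]
grip_width: 0.0262
```

```bash
python3 m.py
```

```text
t 11.9 p [0.5203 0.2036 0.126 ] yaw -22.71 tilt [ 9.e-04 -1.e+00  8.e-04] grasp [0.5203 0.2036 0.1447] F [ 0.66 -0.65  8.44] T [-0.395  0.08   0.04 ] w 0.0262 j7 -36.6
```

Request:
play_rows([
  [0,0,0,0],
  [0,0,0,0],
  [0,0,0,0.03],
  [0,0.005,0,0.06],
  [0,0.01,0,0.09],
  [0,0.015,0,0.12],
  [0,0.02,0,0.15],
  [0,0.02,0,0.15],
])

```text
t: 12.7
tool_pos: [0.5204, 0.204, 0.126]
ee_rot: [-89.9, -0.1, -31.3]
wrist_force: [-0.1, -1.0, 9.2]
grip_width: 0.0262
```

```bash
python3 m.py
```

```text
t 12.7 p [0.5204 0.204  0.126 ] yaw -31.29 tilt [ 9.0e-04 -1.0e+00  1.5e-03] grasp [0.5204 0.204  0.1447] F [-0.1  -0.98  9.15] T [-0.25   0.127  0.073] w 0.0262 j7 -44.4
```

Request:
play_rows([
  [0,0.004,0,0.03],
  [0,0.008,0,0.06],
  [0,0.012,0,0.09],
  [0,0.017,0,0.12],
  [0,0.022,0,0.15],
  [0,0.026,0,0.18],
  [0,0.03,0,0.2],
  [0,0.03,0,0.2],
])

```text
t: 13.5
tool_pos: [0.5204, 0.204, 0.1257]
ee_rot: [-89.9, -0.0, -42.7]
wrist_force: [-0.1, 0.6, 9.1]
grip_width: 0.0264
```

```bash
python3 m.py
```

```text
t 13.5 p [0.5204 0.204  0.1257] yaw -42.74 tilt [ 5.0e-04 -1.0e+00  1.6e-03] grasp [0.5204 0.204  0.1444] F [-0.1   0.58  9.05] T [-0.156  0.185  0.051] w 0.0264 j7 -54.8
```

Request:
play_rows([
  [0,0.005,0,0.03],
  [0,0.01,0,0.06],
  [0,0.014,0,0.09],
  [0,0.018,0,0.12],
  [0,0.022,0,0.15],
  [0,0.027,0,0.18],
  [0,0.031,0,0.21],
  [0,0.036,0,0.24],
  [0,0.04,0,0.27],
  [0,0.045,0,0.3],
  [0,0.045,0,0.3],
])

```text
t: 14.6
tool_pos: [0.5203, 0.2041, 0.1253]
ee_rot: [-89.9, 0.0, -59.9]
wrist_force: [-1.1, -1.3, 9.0]
grip_width: 0.0266
```

```bash
python3 m.py
python3 - <<'E'
from rig import *;from h import *
for n in("side","top"):
    d=get_image(n);np.savez(n+"7.npz",**d)
    u0,v0=map(int,proj(d,[.519,.204,.075]));u0-=20;v0-=20;f=14
    cv2.imwrite(f"pics/{n}7.png",cv2.resize(d["color"][v0:v0+40,u0:u0+40,::-1],None,fx=f,fy=f,interpolation=cv2.INTER_CUBIC))
E
```

```text
t 14.6 p [0.5203 0.2041 0.1253] yaw -59.93 tilt [-3.0e-04 -1.0e+00  1.5e-03] grasp [0.5203 0.2041 0.144 ] F [-1.08 -1.3   8.98] T [-0.165  0.154  0.138] w 0.0266 j7 -70.2
```

View pics/side7.png

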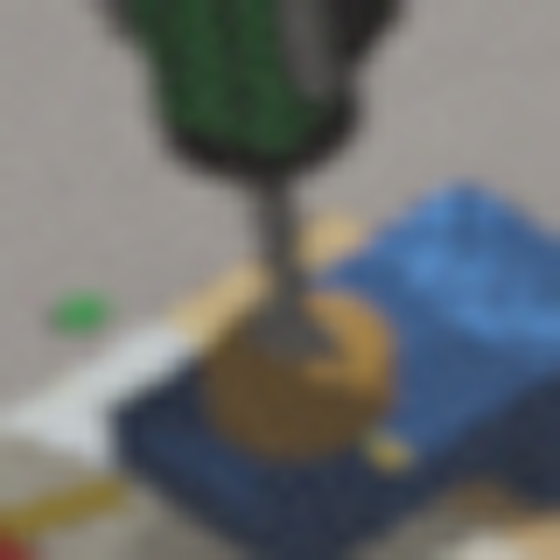

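View pics/top7.png

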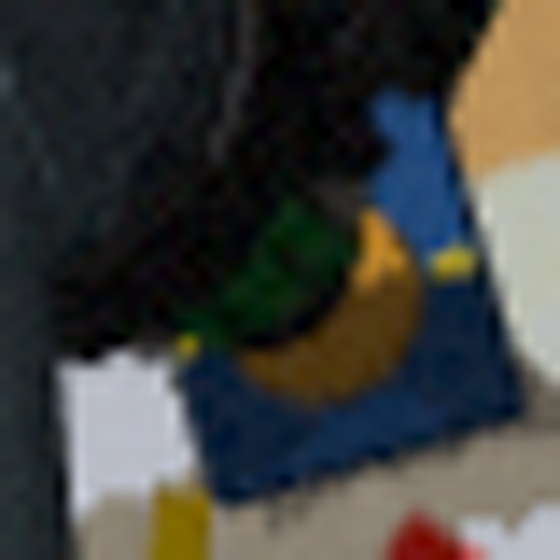

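Request:
play_rows([
  [0,0.005,0,0.03],
  [0,0.01,0,0.06],
  [0,0.014,0,0.09],
  [0,0.018,0,0.12],
  [0,0.022,0,0.15],
  [0,0.027,0,0.18],
  [0,0.031,0,0.21],
  [0,0.036,0,0.24],
  [0,0.04,0,0.27],
  [0,0.045,0,0.3],
  [0,0.045,0,0.3],
])

```text
t: 15.8
tool_pos: [0.5202, 0.2043, 0.1248]
ee_rot: [-89.9, 0.1, -77.1]
wrist_force: [-0.9, 0.1, 10.2]
grip_width: 0.0262
```

```bash
python3 m.py
```

```text
t 15.8 p [0.5202 0.2043 0.1248] yaw -77.12 tilt [-9.0e-04 -1.0e+00  1.2e-03] grasp [0.5202 0.2043 0.1435] F [-0.94  0.14 10.16] T [-0.16   0.231  0.087] w 0.0262 j7 -85.4
```

Request:
play_rows([
  [0,0.004,0,0.03],
  [0,0.008,0,0.06],
  [0,0.012,0,0.09],
  [0,0.012,0,0.12],
  [0,0.012,0,0.15],
  [0,0.012,0,0.15],
  [0,0.012,0,0.15],
  [0,0.012,0,0.15],
])

```text
t: 16.6
tool_pos: [0.5202, 0.2044, 0.1246]
ee_rot: [-89.9, 0.1, -85.7]
wrist_force: [-0.7, -0.5, 9.7]
grip_width: 0.0265
```

```bash
python3 m.py
```

```text
t 16.6 p [0.5202 0.2044 0.1246] yaw -85.68 tilt [-0.0012 -1.      0.0011] grasp [0.5202 0.2043 0.1433] F [-0.66 -0.5   9.68] T [-0.112  0.259  0.133] w 0.0265 j7 -93.0
```

Request:
play_rows([
  [0,0.004,0,0.03],
  [0,0.006,0,0.06],
  [0,0.006,0,0.08],
  [0,0.006,0,0.08],
])

```text
t: 17.0
tool_pos: [0.5202, 0.2044, 0.1245]
ee_rot: [-89.9, 0.1, -90.3]
wrist_force: [-1.0, 0.2, 9.1]
grip_width: 0.0265
```

```bash
python3 m.py
```

```text
t 17.0 p [0.5202 0.2044 0.1245] yaw -90.27 tilt [-0.0013 -1.      0.001 ] grasp [0.5202 0.2044 0.1432] F [-0.96  0.2   9.14] T [-0.058  0.179  0.163] w 0.0265 j7 -97.0
```

Run:
```python
from rig import *;from h import *
for n in("side","top"):
    d=get_image(n);np.savez(n+"8.npz",**d)
    u0,v0=map(int,proj(d,[.519,.204,.075]));u0-=20;v0-=20;f=14
    cv2.imwrite(f"pics/{n}8.png",cv2.resize(d["color"][v0:v0+40,u0:u0+40,::-1],None,fx=f,fy=f,interpolation=cv2.INTER_CUBIC))
```

```text
(no output)
```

View pics/side8.png

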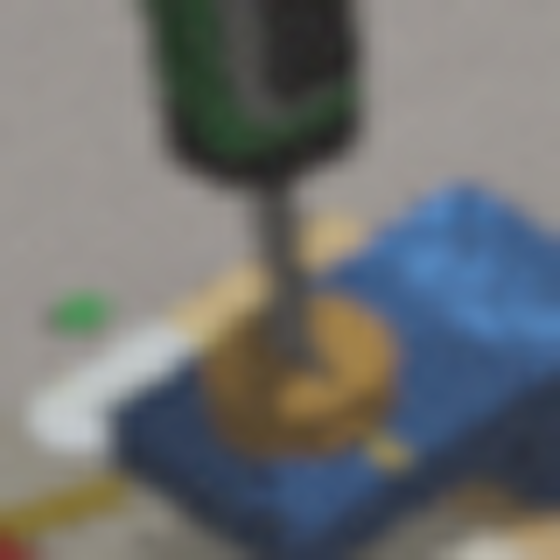

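View pics/top8.png

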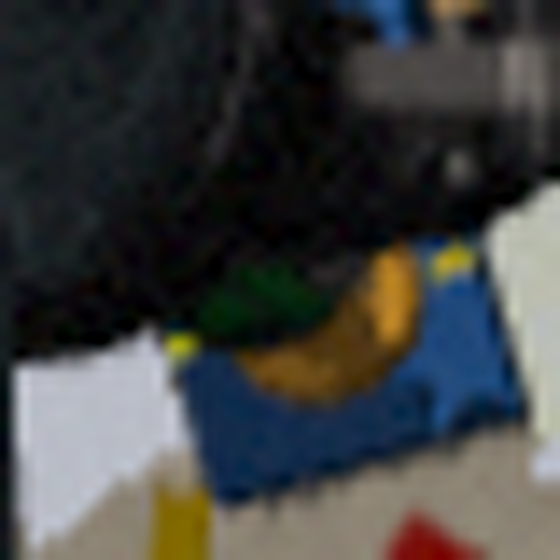

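Request:
play_rows([
  [0,0,0,0.03],
  [0,0,0,0.06],
  [0,0,0,0.09],
  [0,0,0,0.12],
  [0,0,0,0.12],
])

```text
t: 17.6
tool_pos: [0.5202, 0.2045, 0.1245]
ee_rot: [-89.9, 0.1, -97.1]
wrist_force: [-0.6, 0.6, 9.1]
grip_width: 0.0262
```

```bash
python3 m.py
```

```text
t 17.6 p [0.5202 0.2045 0.1245] yaw -97.06 tilt [-1.e-03 -1.e+00  9.e-04] grasp [0.5202 0.2045 0.1432] F [-0.6   0.58  9.15] T [-0.073  0.15   0.33 ] w 0.0262 j7 -102.9
```

Request:
play_rows([
  [0,0,0,0.02],
  [0,0,0,0.02],
  [0,0,0,0.02],
  [0,0,0,0.02],
  [0,0,0,0.02],
])

```text
t: 18.1
tool_pos: [0.5202, 0.2045, 0.1245]
ee_rot: [-89.9, 0.1, -98.2]
wrist_force: [-0.1, -1.0, 9.7]
grip_width: 0.0262
```

```bash
python3 m.py
```

```text
t 18.1 p [0.5202 0.2045 0.1245] yaw -98.17 tilt [-1.e-03 -1.e+00  9.e-04] grasp [0.5202 0.2045 0.1432] F [-0.13 -0.97  9.66] T [-0.141  0.144  0.445] w 0.0262 j7 -103.9
```

Request:
play_rows([
  [0,0,0,-0.04],
  [0,0,0,-0.08],
  [0,0,0,-0.12],
  [0,0,0,-0.12],
])

```text
t: 18.5
tool_pos: [0.5202, 0.2046, 0.1245]
ee_rot: [-89.9, 0.1, -91.4]
wrist_force: [-1.0, 0.0, 9.0]
grip_width: 0.0263
```

```bash
python3 m.py
```

```text
t 18.5 p [0.5202 0.2046 0.1245] yaw -91.36 tilt [-1.8e-03 -1.0e+00  9.0e-04] grasp [0.5201 0.2046 0.1432] F [-0.98  0.01  9.  ] T [0.08  0.217 0.147] w 0.0263 j7 -97.9
```

Request:
play_rows([
  [0,0,0,-0.04],
  [0,0,0,-0.06],
  [0,-0.1,0,-0.07],
  [0,-0.3,0,-0.07],
  [0,-0.5,0,-0.07],
  [0,-0.8,0,-0.07],
  [0,-1.2,0,-0.07],
])

```text
t: 19.2
tool_pos: [0.5175, 0.2032, 0.1346]
ee_rot: [-90.3, -0.1, -87.4]
wrist_force: [-0.7, -0.6, -1.1]
grip_width: 0.0264
```

```bash
python3 m.py
```

```text
t 19.2 p [0.5175 0.2032 0.1346] yaw -87.44 tilt [ 0.0014 -1.     -0.0045] grasp [0.5176 0.2032 0.1533] F [-0.68 -0.59 -1.11] T [ 0.04  -0.014 -0.028] w 0.0264 j7 -95.2
```

Free of the slot. I'll lift and look at the slot before going back.

Request:
play_rows([
  [0,-2,0,0],
  [0,-5,0,0],
  [0,-8,0,-0.1],
  [0,-10,0,-0.2],
  [0,-10,0,-0.3],
  [0,-10,0,-0.4],
])

```text
t: 19.8
tool_pos: [0.5185, 0.2034, 0.2359]
ee_rot: [-90.1, 0.1, -64.3]
wrist_force: [0.2, -0.3, -1.2]
grip_width: 0.0265
```

```bash
python3 m.py .49 .02 .235 -45 .462 -.1527 .235 -7
python3 - <<'E'
from rig import *;from h import *
ims=[]
for n in("side","top"):
    d=get_image(n);np.savez(n+"9.npz",**d)
    u0,v0=map(int,proj(d,[.519,.204,.06]));u0-=20;v0-=20;f=14
    cv2.imwrite(f"pics/{n}9.png",cv2.resize(d["color"][v0:v0+40,u0:u0+40,::-1],None,fx=f,fy=f,interpolation=cv2.INTER_CUBIC))
E
```

```text
t 19.8 p [0.5185 0.2034 0.2359] yaw -64.29 tilt [-0.0011 -1.     -0.0017] grasp [0.5185 0.2034 0.2546] F [ 0.25 -0.33 -1.16] T [0.005 0.069 0.024] w 0.0265 j7 -79.4
row [ 15.29   0.09 -10.52] -0.3367
row [ 29.64   0.09 -20.54] -0.9999
```

View pics/side9.png

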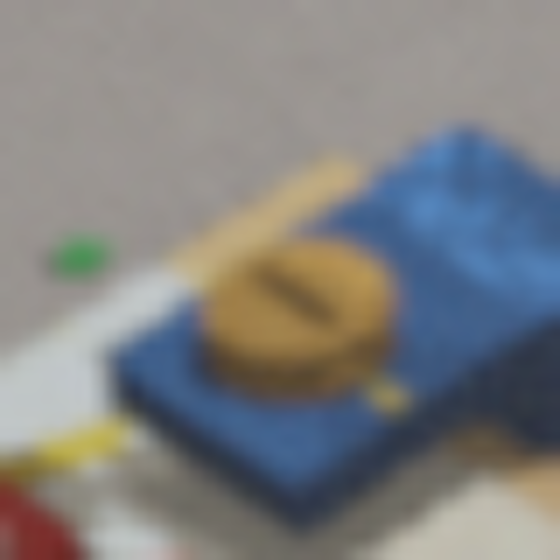

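View pics/top9.png

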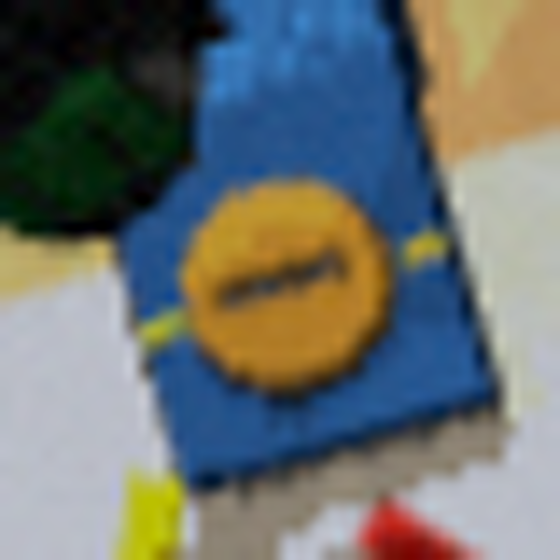

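Request:
play_rows([
  [2.5,0,-1.7,-0.05],
  [6,0,-4.2,-0.15],
  [9.5,0,-6.6,-0.25],
  [13,0,-9,-0.35],
  [16.5,0,-11.4,-0.45],
  [20,0,-13.9,-0.55],
  [23.5,0,-16.3,-0.65],
  [27,0,-18.7,-0.77],
  [29,0,-20,-0.88],
  [29.6,0,-20.5,-0.97],
  [29.6,0,-20.5,-1.0],
  [29.6,0,-20.5,-1.0],
])

```text
t: 21.1
tool_pos: [0.4611, -0.151, 0.2349]
ee_rot: [-90.0, 0.1, -7.3]
wrist_force: [0.6, 1.2, -0.8]
grip_width: 0.0266
```

```bash
python3 m.py .4624 -.1529 .155 -7
```

```text
t 21.1 p [ 0.4611 -0.151   0.2349] yaw -7.34 tilt [-1.7e-03 -1.0e+00  7.0e-04] grasp [ 0.4611 -0.151   0.2536] F [ 0.6   1.16 -0.83] T [-0.051  0.019 -0.034] w 0.0266 j7 10.5
row [ 0.17  7.99 -0.18] -0.006
```

Request:
play_rows([
  [0.1,2,-0.1,0],
  [0.15,4.5,-0.18,0],
  [0.15,6.5,-0.18,0],
  [0.15,7.7,-0.18,0],
  [0.15,7.9,-0.18,0],
  [0.15,7.9,-0.18,0],
])

```text
t: 21.7
tool_pos: [0.4632, -0.1531, 0.1563]
ee_rot: [-90.0, 0.0, -7.2]
wrist_force: [-0.2, 0.8, -1.2]
grip_width: 0.0259
```

```bash
python3 m.py .4624 -.1529 .110 -7
python3 - <<'E'
from rig import *;from h import *
d=get_image("side")
u,v=map(int,proj(d,[.462,-.152,.12]))
cv2.imwrite("pics/side10.png",cv2.resize(d["color"][v-45:v+45,u-45:u+45,::-1],None,fx=6,fy=6,interpolation=cv2.INTER_CUBIC))
E
```

```text
t 21.7 p [ 0.4632 -0.1531  0.1563] yaw -7.19 tilt [-5.e-04 -1.e+00 -2.e-04] grasp [ 0.4632 -0.1531  0.175 ] F [-0.2   0.84 -1.23] T [ 0.011 -0.033 -0.022] w 0.0259 j7 19.8
row [-0.08  4.63  0.01] -0.0034
```

View pics/side10.png

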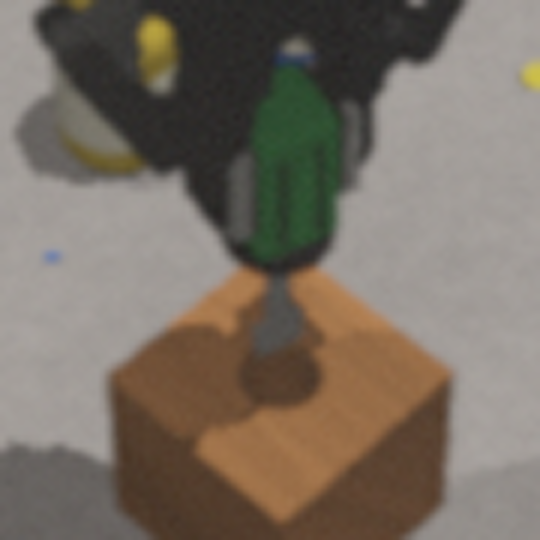

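Request:
play_rows([
  [-0.05,1,0,0],
  [-0.05,2,0,0],
  [-0.05,3,0,0],
  [-0.05,4,0,0],
  [-0.05,5,0,0],
  [-0.05,5.8,0,0],
  [-0.05,6.2,0,0],
  [-0.05,6.2,0,0],
])

```text
t: 22.55
tool_pos: [0.462, -0.1535, 0.0936]
ee_rot: [-90.0, 0.1, -7.2]
wrist_force: [-0.1, -0.2, -1.4]
grip_width: 0.0264
```

```bash
python3 m.py .4626 -.1528 .0885 -7
```

```text
t 22.55 p [ 0.462  -0.1535  0.0936] yaw -7.23 tilt [-1.5e-03 -1.0e+00 -4.0e-04] grasp [ 0.462  -0.1535  0.1123] F [-0.05 -0.16 -1.4 ] T [-0.05   0.05   0.063] w 0.0264 j7 26.4
row [0.05 0.51 0.08] -0.004
```

Request:
play_rows([
  [0.05,0.1,0.05,0],
  [0.05,0.2,0.05,0],
  [0.05,0.3,0.05,0],
  [0.05,0.4,0.05,0],
  [0.05,0.47,0.05,0],
  [0.05,0.47,0.05,0],
])

```text
t: 23.15
tool_pos: [0.463, -0.153, 0.0895]
ee_rot: [-90.0, 0.0, -7.2]
wrist_force: [-0.3, 0.5, -1.1]
grip_width: 0.0264
```

```bash
python3 m.py .4626 -.1528 .0885 -7
```

```text
t 23.15 p [ 0.463  -0.153   0.0895] yaw -7.21 tilt [-1.e-04 -1.e+00  1.e-04] grasp [ 0.463  -0.153   0.1082] F [-0.29  0.53 -1.1 ] T [-0.009 -0.065 -0.045] w 0.0264 j7 26.8
row [-0.04  0.1   0.02] -0.0037
```

Request:
play_rows([
  [0,0.05,0,0],
  [0,0.1,0,0],
  [0,0.1,0,0],
])

```text
t: 23.45
tool_pos: [0.463, -0.1531, 0.0885]
ee_rot: [-90.0, 0.0, -7.2]
wrist_force: [-0.1, 0.7, -0.7]
grip_width: 0.0264
```

```bash
python3 m.py .4626 -.1528 .0885 -7
```

```text
t 23.45 p [ 0.463  -0.1531  0.0885] yaw -7.22 tilt [-2.e-04 -1.e+00 -0.e+00] grasp [ 0.463  -0.1531  0.1072] F [-0.1   0.66 -0.68] T [-0.051 -0.016  0.006] w 0.0264 j7 26.9
row [-0.04  0.    0.02] -0.0038
```

Request:
play_rows([
  [0,0.05,0,0],
  [0,0.1,0,0],
  [0,0.1,0,0],
])

```text
t: 23.75
tool_pos: [0.4631, -0.1531, 0.0884]
ee_rot: [-89.9, 0.0, -7.2]
wrist_force: [-2.8, 0.7, 7.6]
grip_width: 0.0265
```

```bash
python3 m.py .4626 -.1528 .0885 -7
```

```text
t 23.75 p [ 0.4631 -0.1531  0.0884] yaw -7.23 tilt [-7.0e-04 -1.0e+00  1.2e-03] grasp [ 0.4631 -0.1531  0.1071] F [-2.79  0.66  7.62] T [ 0.189  0.662 -0.004] w 0.0265 j7 27.0
row [-0.05 -0.01  0.02] -0.004
```

Collar seated (7.6 N at the same height as before). Relieve the load, open partway, and lift away.

Request:
play_rows([
  [0,-0.08,0,0],
  [0,-0.08,0,0],
])

```text
t: 23.95
tool_pos: [0.4633, -0.1531, 0.0885]
ee_rot: [-90.0, -0.0, -7.2]
wrist_force: [-0.2, 0.5, 1.6]
grip_width: 0.0265
```

Request:
play_rows([
  [0,0,0,0],
  [0,0,0,0],
  [0,0,0,0],
  [0,0,0,0],
  [0,0,0,0],
], grip=0.3)

```text
t: 24.45
tool_pos: [0.4631, -0.1531, 0.0884]
ee_rot: [-90.0, 0.0, -7.2]
wrist_force: [0.5, -0.5, -0.3]
grip_width: 0.0553
```

```bash
python3 m.py
python3 - <<'E'
from rig import *;from h import *
d=get_image("side")
u,v=map(int,proj(d,[.462,-.152,.11]))
cv2.imwrite("pics/side11.png",cv2.resize(d["color"][v-45:v+45,u-45:u+45,::-1],None,fx=6,fy=6,interpolation=cv2.INTER_CUBIC))
E
```

```text
t 24.45 p [ 0.4631 -0.1531  0.0884] yaw -7.22 tilt [-1.e-04 -1.e+00 -1.e-04] grasp [ 0.4631 -0.1531  0.1071] F [ 0.51 -0.47 -0.31] T [ 0.042 -0.004 -0.012] w 0.0553 j7 26.9
```

View pics/side11.png

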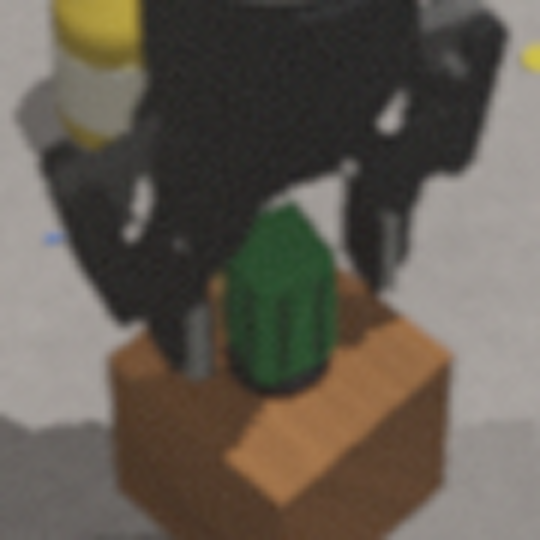

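Request:
play_rows([
  [0,-1.5,0,0],
  [0,-4,0,0],
  [0,-7,0,0],
  [0,-10,0,0],
  [0,-13,0,0],
  [0,-15,0,0],
  [0,-15,2,0],
  [0,-15,6,0],
  [0,-15,10,0],
  [0,-15,13,0],
  [0,-15,15,0],
  [0,-15,15,0],
])

```text
t: 25.7
tool_pos: [0.4821, -0.0004, 0.2382]
ee_rot: [-90.0, 0.0, -6.8]
wrist_force: [0.0, -0.3, -0.2]
grip_width: 0.0555
```

```bash
python3 m.py
python3 - <<'E'
from rig import *;from h import *
for n in("side","top"):
    d=get_image(n);cv2.imwrite(f"pics/{n}12.png",d["color"][:,:,::-1])
    P=pts(d);u,v=map(int,proj(d,[.4625,-.153,.127]));print(n,np.median(P[v-2:v+3,u-2:u+3].reshape(-1,3),0))
    cv2.imwrite(f"pics/c{n}12.png",cv2.resize(d["color"][v-25:v+45,u-35:u+35,::-1],None,fx=7,fy=7,interpolation=cv2.INTER_CUBIC))
E
```

```text
t 25.7 p [ 4.821e-01 -4.000e-04  2.382e-01] yaw -6.84 tilt [-2.e-04 -1.e+00  7.e-04] grasp [ 0.4821 -0.0005  0.2569] F [ 0.05 -0.29 -0.18] T [-0.066  0.002  0.02 ] w 0.0555 j7 -8.7
side [ 0.46308769 -0.15034503  0.12679125]
top [ 0.46464988 -0.15200129  0.1271663 ]
```

View pics/top12.png

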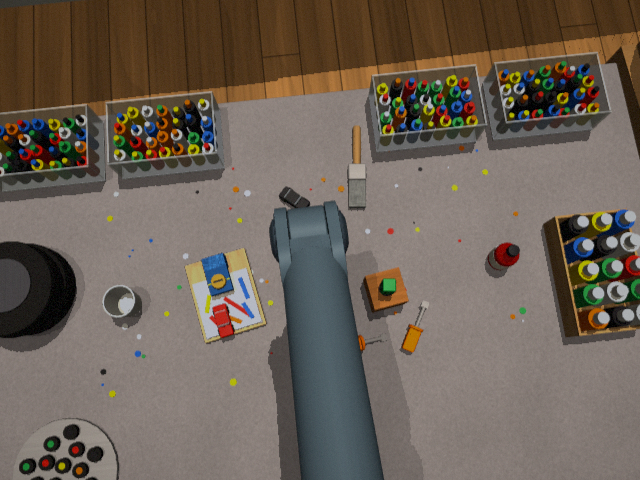

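View pics/cside12.png

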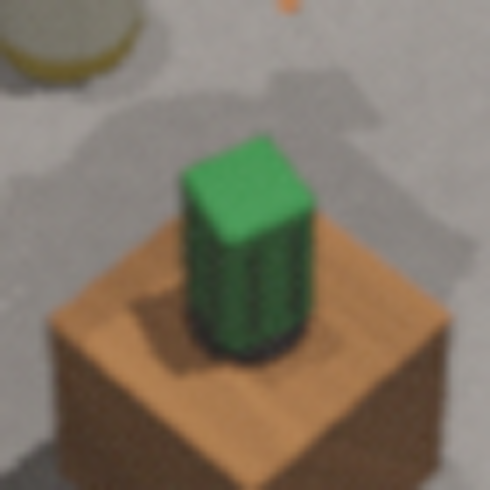

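View pics/side12.png

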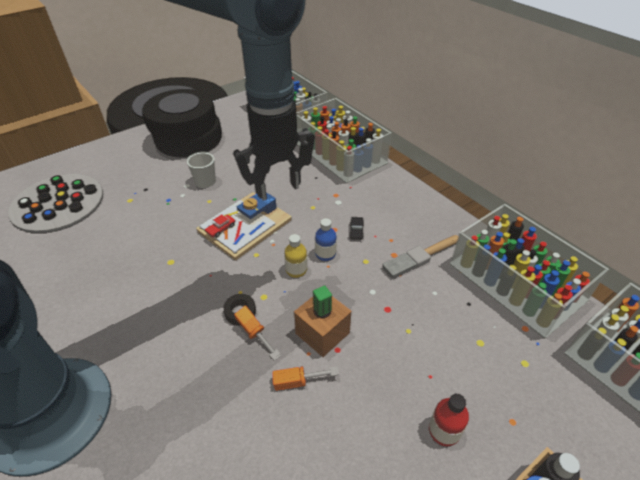

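```bash
python3 -c "
from rig import *
print(finish_job())"
```

```text
the job is handed in; nothing more can be done
None
```

I tightened the clamp screw to its stop, put the green driver back in its holder and let go. The job is handed in at about 26 s of the 64 s allowed, and no verdict was reported.

- **Pressing:** The blade went into the slot and I held it at about 9 N before turning. It stayed between 8 and 10 N at every reading through the turn.
- **Turning:** I turned clockwise until the wrist torque jumped from about 0.15 to 0.45 N m. I held it there about 0.5 s, then eased the twist off before lifting out. Over the turn the tool sank about 1.5 mm, which matches the thread.
- **Screw check:** The top picture after lifting shows the slot in line with the two yellow marks, to within about 1°.
- **Driver check:** The collar met the block at the same height as when I picked the driver up. Afterwards it stood upright with the handle top at 0.127 m, as it should be. The gripper was clear of everything.
- **Bystanders:** In the last pictures the cars, bottles, tyre, pot and brush look unmoved. I compared them by eye and did not measure each one.

**Unexpected:** The two orange look-alike drivers, upright at the start, are now lying down. One rests against the tyre, which does not appear to have moved. I noticed no contact with them and did not find out when or why they fell. They are not on the bystander list.

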